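# Put a sweet mould under the magnifier lamp

### The arm

A 6-joint arm with a two-finger parallel gripper is mounted at the origin on the work surface. World frame = base frame: x ahead of the robot, y to its left, z up, the work surface at z = 0. Lengths are in mm, angles in rad, forces in N, time in s.
With the tool pointing down it reaches from about 400 to 925 mm from the base axis. Payload 12.5 kg.
Tool frame: the origin (TCP) lies midway between the tips of the shut fingers; the grasp point (between the pads) lies 19 mm behind it; z points along the fingers, y is the direction in which the jaws open and shut (so a half turn about z gives the same grasp; the last joint's range is limited). The gripper opens to 95 mm and grips with 3 to 60 N. Pads are 20 mm wide; open, the fingers measure 119 mm over their backs; the gripper's body (75 mm by 180 mm) begins 59 mm behind the grasp point.
Start: joints at [1.076, 0.491, 1.559, -0, 1.092, -0.106], TCP at [236.909, 578.378, 214.661] pointing down, gripper open.
Joint ranges: [-3.1, 3.1], [-0.84, 2.19], [0.05, 2.79], [-1.13, 4.28], [0.06, 2.93], [-2.69, 2.69]. Speed limits (rad/s): [2.22, 2.22, 2.79, 3.14, 3.14, 3.14].

### API

Orientations are given as [roll, pitch, yaw] about the fixed x, y, z axes, in that order (R = Rz(yaw) Ry(pitch) Rx(roll)).
In Python, from cell import env, eyes, job_done, boxes_of, regions_of gives the robot as it stands.
- The arm moves only by the tool send_rows, never from a script. Its argument "plan" is text: rows parted by semicolons, each of 5 numbers parted by spaces: the shift along the tool's x, y, z in mm, then the turn about the tool's z in rad, then the finger opening in mm, from 0 to 95.1. In form: x y z roll gripper; .... A call has 1 to 8 rows; each row shifts and turns the pose as measured when the row begins, along the tool's axes as they then stand; what a row does not reach is not made up. A row lasts 1/10 s, in which the tool goes at most 50 mm and 8.59 degrees, less where a joint would pass 70% of its speed; a pose out of reach is approached as far as the arm can. A call with a gripper value outside its range is refused whole. The fingers move at their own pace and stop on an object; the grip force is fixed at half the most. Time passes only in rows, so rows that do not move let the fingers close. It gives the time, the measured TCP pose, the force and the opening at its end, in the units of the state.
- env.state(): the state, without advancing time (a new reading comes with each control period).
- eyes.read_camera(name): name is "side" or "top" or "wrist"; returns a dict with "image" (400x640x3 uint8, red, green, blue), "vertical_fov" (degrees; the focal length in pixels is half the picture's height over the tangent of half this angle, whatever the lens; pixels are square), "cx", "cy" (the principal point, pixels), "extrinsics" (4x4, takes a point from camera to world coordinates). Camera axes: x right, y up, looking along -z (the intrinsics and any distortion apply to the point x, -y, -z); pixel columns grow to the right and rows downward; lengths in mm; the calibration is good to about 2 mm. A picture is of the moment at which its call begins. There is no depth.
- job_done(): hands the job in, once; it reports no verdict.
Trained networks look in a picture, given as the dict that the camera call returned (one of the last four; its "shot" number tells which), for a name from the list of things; names that differ only in an ending like _2 or _b are one class to them, and where a whole thing is asked for, a point or a joint stands for the part that bears it (a point fixed in the world has none). Each returns a list of dicts, best first, with "confidence" (0 to 1); they miss things now and then, are a little off and sometimes report something else, mostly with a low value. They report only what shows in the picture. A call takes as long as a camera call. They do not tell look-alikes from the thing itself.
- boxes_of(target, picture): "bbox" ([left, top, width, height] in pixels, round what is visible of it).
- regions_of(target, picture): "pixels" (400x640 bool, what is visible of it) and "bbox" ([left, top, width, height] in pixels, round what is visible of it).
The state is a dict: "t": time; "joints": joint angles; "qvel": joint speeds; "tau": joint torques, N m; "eef_pos": TCP position; "tcp_rot": TCP orientation; "ft_force": force on the tool from outside, world axes, zero at the start; "moment": the same for the moment, N m; "opening": opening from 0.0 (shut) to 1.0 (fully open).
Only numpy, scipy, OpenCV 4.12 (cv2) and the standard library are available. Lean on these libraries where they do the work, as an engineer would, in place of code of your own. Each camera call takes 0.05 s, during which the arm holds its last target.

### The job

Take the red sweet mould from the rack and lower it gently, without dropping it or pressing hard, squarely onto the pile of boards between the two guide plates of the checking stand, carved face up. Then swing the stiff-jointed magnifier lamp so that its lens stays centred above the mould. The lamp may be swung out of the way first; leave the two pale moulds, the bottle and the bowl where they are.

Things in the scene. Friction and masses are not known exactly. Their poses are not given: they have to be found in the camera images.
- lamp_arm (a joint): First lamp hinge, vertical, in the lamp's post (24 mm thick, fixed, to z = 0.185 m, on a white foot 100 mm across and 18 mm high) on the far side. First link: white bar 20 mm wide, 280 mm from post axis to elbow axis, z 0.185 to 0.207 m. At 0 it points from the post along -x (to the robot); positive turns anticlockwise seen from above. Range -2.4 to 2.4. Stiff (about 0.7 N m), stays where left.
- lamp_head (a joint): Second lamp hinge, vertical, at the elbow. At 0 the second link continues the first in a straight line; positive turns it anticlockwise seen from above; range 0 to 2.6. Stiff (about 0.4 N m), stays where left. The link (18 mm wide, z 0.207 to 0.219 m) carries the lens and, beyond it, the grip post, all in one line.
- elbow (a point): Elbow axis of the lamp, at z = 0.207 m (hub 34 mm across, z 0.185 to 0.219).
- lens (a point): Centre of the round lens, 220 mm from the elbow; white lens ring 110 mm outer diameter, z 0.199 to 0.219 m, clear glass inside.
- grip (a point): Blue upright grip post for moving the lamp, 22 mm diameter, z 0.217 to 0.269 m, free all round above z = 0.22; 285 mm from the elbow, 65 mm beyond the lens centre. This point is on its axis at z = 0.245. It is fixed to the second link and turns with it, a round post can turn between finger pads.
- stand: Fixed stand: base plate 85 (x) x 100 (y) x 8 mm, origin under its centre. Two guide plates, 6 mm thick, 44 mm long in y, rise at x = -30 and +30 mm to 102 mm above the table: 54 mm clear between them, open at both y ends. Between them a fixed pile of boards 48 (x) x 64 (y) mm, centred; its top is 35 to 60 mm above the table (varies). The mould goes on it with its 48 mm side between the guides.
- rack: Fixed plywood rack, base 66 (x) x 226 (y) x 10 mm, origin under its centre, with 45 mm walls above the base at its two y ends (inner faces 107 mm from centre). Three moulds stand on it in a row along y, 71 mm apart, about 7 mm between neighbours; open on both x sides.
- mould: Red block 48 (x) x 64 (y) x 40 (z) mm, 0.08 to 0.14 kg, pale flower pattern on top. Origin: centre of its underside. Its axes start as the rack's, at any of the three places: there it can be taken only across its 48 mm width. Between the guides there is finger room only across its 64 mm length, so set it down on the table on the way and take it again the other way.
- mould_b: Pale wooden mould of the same size, in the rack. Bystander.
- mould_c: Pale wooden mould of the same size, in the rack. Bystander.
- bottle: Green bottle, 58 mm diameter, 160 mm tall, standing on the table; origin at the centre of its underside. Bystander.
- bowl: Small orange bowl, 84 mm across, 38 mm high, standing on the table; origin at the centre of its underside. Bystander.
Things that resemble listed ones, but are neither listed nor needed, are in the scene too. Of the things shaped like the mould, the red one is meant. What is shaped like the stand but yellow is not meant.

How it is judged (in metres and radians):
On the way:
1. the red mould stands released on the pile between the guides (x of mould in the frame of stand between -0.006 and 0.006 m and y of mould in the frame of stand between -0.012 and 0.012 m and z of mould in the frame of stand below 0.075 m and angle between mould's own z axis and vertical below 0.08 rad and angle between the x axis of mould and the x axis of stand, either way round below 0.14 rad and contact force between mould and the fingers below 0.1 N and linear speed of mould below 0.02 m/s and horizontal distance between lens and mould above 0.03 m), for 0.2 s.
At the end, for the whole second after the job is handed in: The red mould rests released on the pile between the guide plates, upright (within 4 degrees), square to the stand (within 8 degrees), within 6 mm of its middle across the guides and 12 mm along them; the lens centre is within 20 mm (horizontally) of the mould's centre and the lamp is at rest (x of mould in the frame of stand between -0.006 and 0.006 m and y of mould in the frame of stand between -0.012 and 0.012 m and z of mould in the frame of stand below 0.075 m and angle between mould's own z axis and vertical below 0.08 rad and angle between the x axis of mould and the x axis of stand, either way round below 0.14 rad and contact force between mould and the fingers below 0.1 N and linear speed of mould below 0.02 m/s and horizontal distance between lens and mould below 0.02 m and velocity of joint lamp_arm between -0.03 and 0.03 rad/s and velocity of joint lamp_head between -0.03 and 0.03 rad/s); the robot touches nothing.
It fails at once if a bystander was moved by more than 25 mm or tipped over (distance of any of mould_b, mould_c, bottle, bowl from where it was at the start of the episode above 0.025 m or angle between any of mould_b, mould_c, bottle, bowl's own z axis and vertical above 0.5 rad).
It fails at once if the mould was dropped onto the pile (faster than 0.38 m/s between the guides) (horizontal distance between mould and stand below 0.02 m and z of mould in the frame of stand below 0.105 m and linear speed of mould above 0.38 m/s).
It fails at once if the mould was pressed on the stand or its pile with more than 40 N (contact force between mould and stand above 40 N).
It also fails if it takes over 72 s, if anything falls off the work surface, if the arm or the gripper's body presses on something with over 40 N, if the wrist force passes 120 N, or if a joint passes its speed limit or range.

## Working session

There is one attempt and no reset: what is moved stays moved. The work goes in short steps, Python scripts to look and compute and a tool call to move; the robot and the scene stay as the last step left them, time stands still between calls to the robot, and variables do not carry over. Pictures are saved under pics/ and viewed, and the job is handed in when it is done.

Besides the shell and the picture viewer there is one more tool, called by a JSON object that holds its "method" and its "body", one argument or row to a line. send_rows: Moves the arm, as the interface text tells. Its arguments: {"type":"object","properties":{"plan":{"type":"string"}},"required":["plan"]}

```bash
mkdir -p pics; ls
cat > h.py <<'E'
from cell import env, eyes, job_done, boxes_of, regions_of
import numpy as np, cv2
def shot(n,f=None):
    p=eyes.read_camera(n)
    if f: cv2.imwrite('pics/'+f,p["image"][:,:,::-1])
    return p
def K(p):
    f=200/np.tan(np.radians(p["vertical_fov"])/2); return f,p["cx"],p["cy"]
def ray(p,u,v):
    f,cx,cy=K(p)
    x,y=(u-cx)/f,(v-cy)/f
    E=np.array(p["extrinsics"]); d=E[:3,:3]@np.array([x,-y,-1]); return E[:3,3],d
def atz(p,u,v,z):
    o,d=ray(p,u,v); return o+d*(z-o[2])/d[2]
def proj(p,P):
    E=np.array(p["extrinsics"]); c=E[:3,:3].T@(np.array(P,float)-E[:3,3]); f,cx,cy=K(p)
    return np.array([cx+f*c[0]/-c[2], cy+f*-c[1]/-c[2]])
E
python3 - <<'E'
from h import *
print(env.state())
for n in ["side","top","wrist"]:
    p=shot(n,n+"0.png"); print(n,{k:v for k,v in p.items() if k!="image"})
    for t in ["lamp_arm","lamp_head","elbow","lens","grip","stand","rack","mould","bottle","bowl"]:
        print(t,[(np.round(b["bbox"]).tolist(),round(b["confidence"],2)) for b in boxes_of(t,p)])
E
```

```text
pics
{'t': 0.0, 'joints': array([ 1.07641074e+00,  4.91565688e-01,  1.55946899e+00, -3.21618083e-05,
        1.09170389e+00, -1.05603516e-01]), 'qvel': array([ 6.53094596e-05, -4.53117516e-04, -7.74537908e-04, -9.27793870e-04,
        5.20205530e-04,  1.07402769e-03]), 'tau': array([ 3.00042148e-04, -6.12660670e+01, -2.58171684e+01,  6.91851508e-02,
        4.83534706e-02, -9.80039704e-05]), 'eef_pos': array([236.7798387 , 578.13577076, 214.05121659]), 'tcp_rot': array([-3.14045011e+00, -9.24231351e-05,  2.75282538e+00]), 'ft_force': array([-0.34365182,  0.43124033, -0.64601996]), 'moment': array([-0.0064331 ,  0.00948471, -0.01532314]), 'opening': 0.999857240663567}
side {'vertical_fov': 53.019908513184355, 'cx': 320.9201724153925, 'cy': 202.9107448871856, 'extrinsics': array([[ 9.96566883e-01,  5.45032365e-02, -6.23204987e-02,
         5.68670564e+02],
       [-8.03375319e-02,  4.54697736e-01, -8.87015135e-01,
        -9.22615455e+02],
       [-2.00082060e-02,  8.88976584e-01,  4.57515361e-01,
         6.40479132e+02],
       [ 0.00000000e+00,  0.00000000e+00,  0.00000000e+00,
    
[... 1580 characters left out ...]
25.0, 23.0, 26.0], 0.58), ([361.0, 232.0, 24.0, 16.0], 0.54)]
bottle [([306.0, 264.0, 21.0, 19.0], 0.71)]
bowl [([313.0, 182.0, 24.0, 22.0], 0.82)]
wrist {'vertical_fov': 65.16970456487255, 'cx': 320.62204898607877, 'cy': 197.091157370499, 'extrinsics': array([[ 3.79272275e-01, -8.84754807e-01, -2.70853232e-01,
         1.61808939e+02],
       [ 9.25284800e-01,  3.62899820e-01,  1.10235019e-01,
         6.09821922e+02],
       [ 7.61625939e-04, -2.92425465e-01,  9.56288015e-01,
         3.84935640e+02],
       [ 0.00000000e+00,  0.00000000e+00,  0.00000000e+00,
         1.00000000e+00]]), 'shot': 3}
lamp_arm []
lamp_head []
elbow []
lens []
grip []
stand []
rack []
mould []
bottle []
bowl []
```

Run:
```python
import cv2
a=cv2.imread('pics/side0.png')[120:400,180:440];cv2.imwrite('pics/side0z.png',cv2.resize(a,None,fx=2.1,fy=2.1,interpolation=3))
a=cv2.imread('pics/top0.png')[90:290,160:480];cv2.imwrite('pics/top0z.png',cv2.resize(a,None,fx=2.5,fy=2.5,interpolation=3))
```

```text
(no output)
```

View pics/side0z.png

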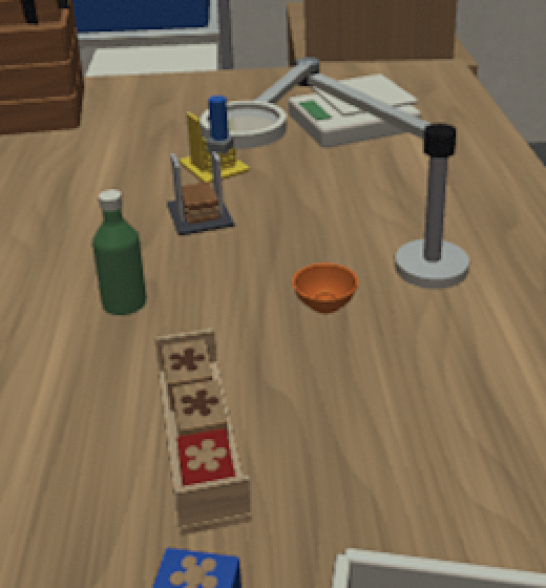

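View pics/top0z.png

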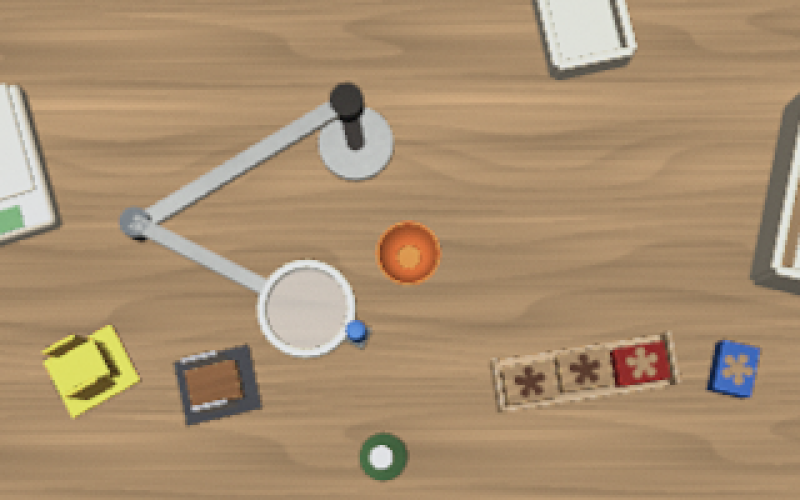

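View pics/top0.png

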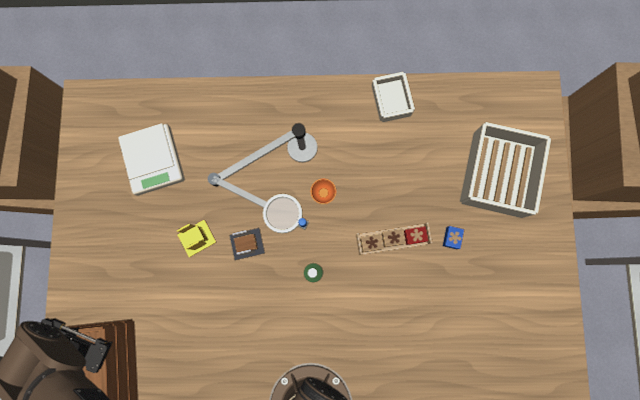

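View pics/wrist0.png

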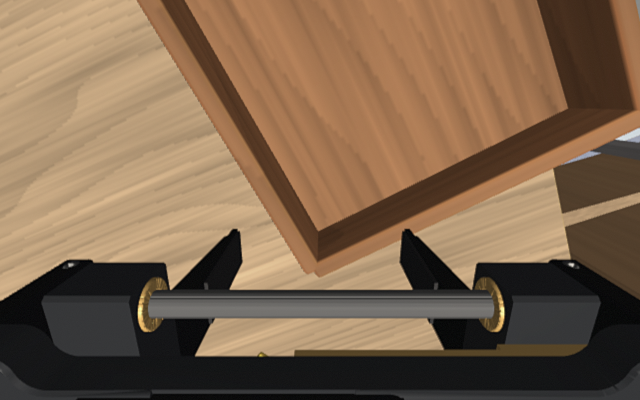

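Run:
```python
from h import *
p=shot("top"); s=shot("side")
im=p["image"]; 
def z(u,v): return 160+u/2.5, 90+v/2.5
hsv=cv2.cvtColor(im,cv2.COLOR_RGB2HSV)
red=((hsv[...,0]<8)|(hsv[...,0]>172))&(hsv[...,1]>150)&(hsv[...,2]>60)
red[:225]=0
ys,xs=np.nonzero(red); print("red",len(xs),xs.mean(),ys.mean(), xs.min(),xs.max(),ys.min(),ys.max())
print("mould top",atz(p,417,235,50))
for nm,(u,v),h in [("post top",(347,95),207),("foot",(356,143),18),("elbow",(136,222),219),("lens",(306,308),219),("grip",(357,329),269),("bowl",(408,253),38),("bottle",(381,457),160)]:
    u,v=z(u+1.25,v+1.25); print(nm,(u,v),atz(p,u,v,h).round())
for nm,uv in [("rack corners z55",[(492,360),(670,333),(677,382),(500,410)])]:
    for c in uv: print(nm,atz(p,*z(*c),55).round())
for c in [(174,357),(246,346),(262,407),(188,424)]: print("stand",atz(p,*z(*c),8).round())
for n,q in [("top",p),("side",s)]:
  for t in ["stand","rack","mould","bowl","bottle"]:
    for r in regions_of(t,q)[:3]:
        c,sz,a=cv2.minAreaRect(np.argwhere(r["pixels"])[:,::-1].astype(np.float32)); print(n,t,round(r["confidence"],2),np.round(c,1),np.round(sz,1),round(a,1), atz(q,*c,{"rack":45,"mould":50,"stand":8,"bowl":38,"bottle":80}[t]).round())
```

```text
red 211 415.65402843601896 235.2654028436019 405 427 227 243
mould top [ 517.07920702 -339.33124491   50.        ]
post top (299.3, 128.5) [818.  16. 207.]
foot (302.9, 147.7) [811.  16.  18.]
elbow (214.9, 179.3) [669. 255. 219.]
lens (282.9, 213.7) [569.  62. 219.]
grip (303.3, 222.1) [540.   3. 269.]
bowl (323.7, 191.7) [660. -51.  38.]
bottle (312.9, 273.3) [404. -18. 160.]
rack corners z55 [ 522. -152.   55.]
rack corners z55 [ 553. -374.   55.]
rack corners z55 [ 492. -380.   55.]
rack corners z55 [ 460. -160.   55.]
stand [534. 256.   8.]
stand [548. 162.   8.]
stand [469. 141.   8.]
stand [448. 236.   8.]
top stand 0.59 [195.6 236. ] [29.8 31.5] 61.4 [525. 366.   8.]
top rack 0.73 [393.8 238.5] [22.4 75. ] 80.9 [ 507. -268.   45.]
top mould 0.75 [453.1 237.3] [18.4 22.2] 11.3 [ 509. -451.   50.]
top mould 0.73 [393.  237.5] [15. 22.] 90.0 [ 510. -265.   50.]
top mould 0.72 [415.6 234.8] [15.6 22.9] 80.5 [ 518. -335.   50.]
top bowl 0.61 [323.3 190.8] [24.  23.3] 45.0 [663. -49.  38.]
top bottle 0.71 [313.  272.5] [17. 18.] 90.0 [405. -15.  80.]
side stand 0.86 [277.7 193.4] [39.6 22.3] 39.8 [505. 397.   8.]
side stand 0.78 [272.5 211.2] [38.3 29.1] 78.3 [490. 263.   8.]
side stand 0.7 [335.4 169.2] [ 44.6 121. ] 89.5 [738. 598.   8.]
side rack 0.92 [276.1 324.1] [96.  35.2] 82.6 [ 515. -299.   45.]
side rack 0.74 [276.9 337.1] [24.6 25.7] 79.7 [ 517. -334.   45.]
side mould 0.67 [276.7 336.6] [23.8 24.8] 80.5 [ 517. -338.   50.]
side mould 0.67 [274.2 313.3] [23.3 23.7] 80.5 [ 511. -272.   50.]
side mould 0.65 [268.6 297.5] [30.8 22.8] 81.9 [ 497. -220.   50.]
side bowl 0.8 [334.  256.5] [23. 30.] 90.0 [660. -63.  38.]
side bottle 0.88 [235.1 239.4] [59.6 22.2] 83.3 [405. -17.  80.]
```

```bash
cat >> h.py <<'E'
def plan(x,y,z,yaw=None):
    s=env.state(); P=np.array(s["eef_pos"]); w=s["tcp_rot"][2]
    from scipy.spatial.transform import Rotation as R
    M=R.from_euler('xyz',s["tcp_rot"]).as_matrix()
    d=np.array([x,y,z])-P; t=M.T@d
    dy=0 if yaw is None else (yaw-w+np.pi)%(2*np.pi)-np.pi
    n=int(np.ceil(max(np.linalg.norm(d)/50,abs(dy)/.149)))
    print("pos",P.round(1),"yaw",round(w,3),"tool shift",t.round(1),"roll(world yaw change %.3f => tool z roll %.3f)"%(dy,-dy),"n",n,"per row",(t/n).round(1),round(-dy/n,4))
E
python3 - <<'E'
from h import *
plan(400,215,330); plan(237,578,330);
E
```

```text
pos [236.9 578.4 214.6] yaw 2.753 tool shift [-288.7 -274.4 -115.4] roll(world yaw change 0.000 => tool z roll 0.000) n 9 per row [-32.1 -30.5 -12.8] 0.0
pos [236.9 578.4 214.6] yaw 2.753 tool shift [  -0.2   -0.3 -115.4] roll(world yaw change 0.000 => tool z roll 0.000) n 3 per row [ -0.1  -0.1 -38.5] 0.0
```

{"method": "send_rows", "body": {
  "plan": "0 0 -40 0 95; 0 0 -40 0 95; 0 0 -35 0 95; -35 -33 0 0 95; -35 -33 0 0 95; -35 -33 0 0 95; -35 -33 0 0 95; -35 -33 0 0 95"
}}

```text
t: 3.05
eef_pos: [337.0, 356.4, 333.5]
tcp_rot: [3.141, 0.001, 2.76]
ft_force: [0.4, 0.7, -0.2]
opening: 0.999
```

{"method": "send_rows", "body": {
  "plan": "-35 -33 0 0 95; -35 -33 0 0 95; -35 -33 0 0 95; -10 -10 0 0 95; 0 0 0 0 95"
}}

```text
t: 3.55
eef_pos: [406.0, 202.1, 334.7]
tcp_rot: [3.14, 0.004, 2.756]
ft_force: [-0.4, 0.6, -0.2]
opening: 0.999
```

Run:
```python
from h import *
print(env.state()["t"],env.state()["joints"])
plan(540,3,330)
p=shot("wrist","w1.png")
for n,P in [("stand",(500,199,8)),("grip",(540,3,269)),("lens",(569,62,219)),("tcp",env.state()["eef_pos"])]: print(n,proj(p,P).round())
```

```text
3.55 [ 3.16539928e-01  1.23229371e-01  1.77352739e+00 -9.38611338e-04
  1.24080470e+00 -8.67925079e-01]
pos [406.  202.1 334.7] yaw 2.756 tool shift [-199.  -134.     5.2] roll(world yaw change 0.000 => tool z roll 0.000) n 5 per row [-39.8 -26.8   1. ] 0.0
stand [339. 206.]
grip [184. 399.]
lens [260. 362.]
tcp [320. 243.]
```

View pics/w1.png

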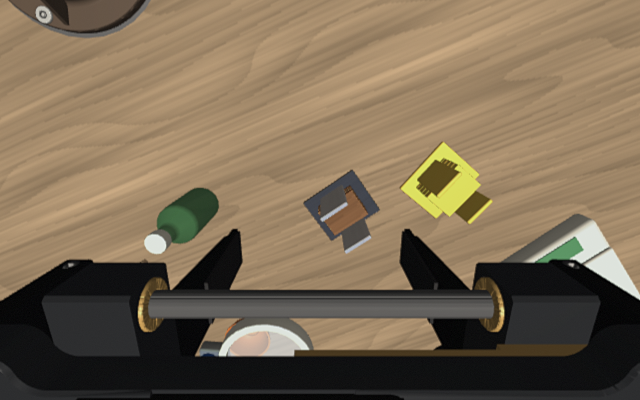

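Run:
```python
import cv2
a=cv2.imread('pics/w1.png')[160:260,290:390];cv2.imwrite('pics/w1z.png',cv2.resize(a,None,fx=6,fy=6,interpolation=2))
```

```text
(no output)
```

View pics/w1z.png

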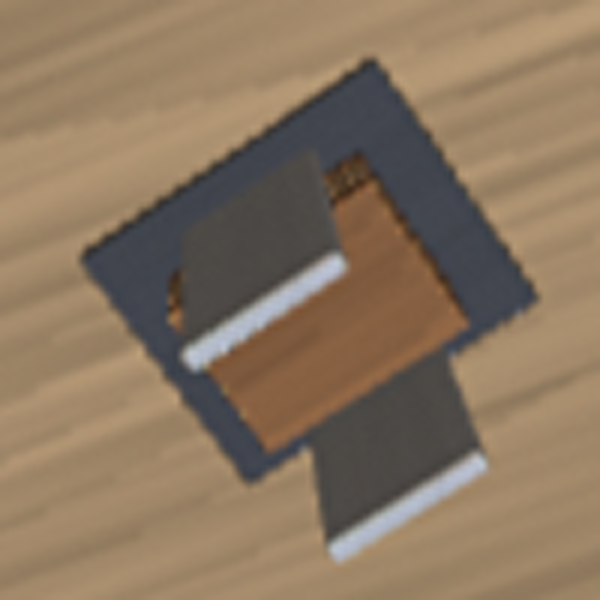

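```bash
cat > fitstand.py <<'E'
from h import *
from scipy.optimize import least_squares
def fit(p,obs,x0,hp=True):
    # obs: list of (local xyz or ('pile',x,y)), pixel
    def res(q):
        c,s=np.cos(q[2]),np.sin(q[2]); out=[]
        for L,uv in obs:
            z=q[3] if L[2] is None else L[2]
            out+=list(proj(p,(q[0]+c*L[0]-s*L[1],q[1]+s*L[0]+c*L[1],z))-uv)
        return np.array(out)
    r=least_squares(res,x0,loss='soft_l1'); return r.x,res(r.x)
E
python3 - <<'E'
from fitstand import *
p=shot("wrist")
px=lambda u,v:np.array([290+(u+.5)/6-.5,160+(v+.5)/6-.5])
obs=[((-42.5,50,8),px(372,62)),((-42.5,-50,8),px(84,255)),((42.5,-50,8),px(250,480)),((42.5,50,8),px(535,297)),
((-33,-22,102),px(182,355)),((-33,22,102),px(335,252)),((-27,22,102),px(348,268)),((-27,-22,102),px(197,372)),
((27,22,102),px(480,453)),((27,-22,102),px(330,548)),((33,22,102),px(488,465)),((33,-22,102),px(340,562)),
((24,32,None),px(468,325)),((24,-32,None),px(268,450))]
# try which axes
x,r=fit(p,obs,[500,199,.21,45]); print(x.round(3)); print(r.reshape(-1,2).round(1).tolist())
for t in ["stand"]:
    for q in regions_of(t,p): print(q["confidence"],q["bbox"])
plan(500,199,330)
E
```

```text
[5.00774e+02 2.03472e+02 2.29000e-01 3.95580e+01]
[[0.6, -0.9], [-1.3, 0.8], [-0.1, 1.2], [1.3, 0.4], [-0.8, -0.3], [0.3, -0.6], [0.6, 0.1], [-0.8, 0.2], [-0.0, -0.8], [-1.1, -0.2], [1.0, 0.4], [-0.4, 0.5], [0.3, -0.4], [0.3, 0.2]]
0.66 [299.9, 169.7, 77.3, 84.5]
0.65 [399.8, 142.4, 94.6, 83.7]
pos [405.2 204.3 334.6] yaw 2.759 tool shift [-89.9  30.5   5. ] roll(world yaw change 0.000 => tool z roll 0.000) n 2 per row [-45.   15.2   2.5] 0.0
```

{"method": "send_rows", "body": {
  "plan": "-40 -27 0 0 95; -40 -27 0 0 95; -40 -27 0 0 95; -40 -27 0 0 95; -35 -24 0 0 95; 0 0 0 0 95; 0 0 0 0 95"
}}

```text
t: 4.4
eef_pos: [541.5, 13.5, 334.1]
tcp_rot: [3.138, 0.002, 2.777]
ft_force: [0.3, -0.1, -0.2]
opening: 1.0
```

Run:
```python
from h import *
p=shot("wrist","w2.png"); print(env.state()["joints"])
plan(540,3,330)
for t in ["grip","lens","elbow"]:
    for q in regions_of(t,p)[:2]: print(t,q["confidence"],q["bbox"])
for n,P in [("grip",(540,3,269)),("lens",(569,62,219))]: print(n,proj(p,P).round())
im=p["image"]; hsv=cv2.cvtColor(im,cv2.COLOR_RGB2HSV)
m=((abs(hsv[...,0].astype(int)-110)<12)&(hsv[...,1]>140)).astype(np.uint8)
n,l,st,c=cv2.connectedComponentsWithStats(m)
for i in range(1,n):
    if st[i][4]>60: print(st[i],c[i])
```

```text
[-0.0981333   0.26603982  1.58963913  0.00320612  1.28263351 -1.30567313]
pos [541.4  13.8 334.1] yaw 2.777 tool shift [ -2.5 -10.6   4.1] roll(world yaw change 0.000 => tool z roll 0.000) n 1 per row [ -2.5 -10.6   4.1] 0.0
grip 0.68 [303.8, 143.3, 320.9, 114.1]
grip 0.35 [119.5, 183.7, 58.5, 43.4]
lens 0.57 [301.5, 147.1, 323.1, 105.5]
elbow 0.61 [301.5, 138.4, 318.4, 213.2]
grip [306. 211.]
lens [377. 199.]
[303 186  25  39 787] [315.2909784  205.23125794]
[  23  218   57   45 1449] [ 53.62594893 239.08281573]
```

View pics/w2.png

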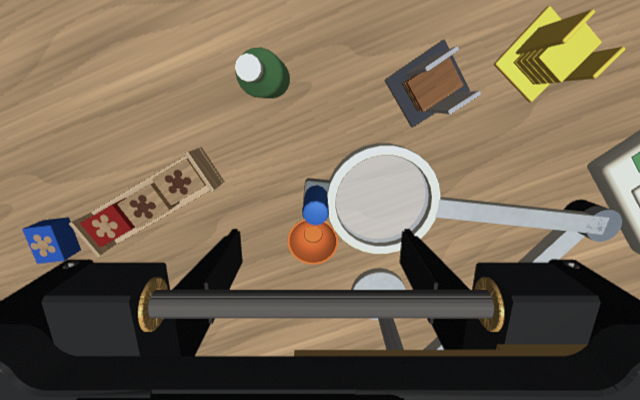

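Run:
```python
from h import *
p=shot("wrist")
print("grip",atz(p,316,213,269),"lens",atz(p,384,199,219),"bowl",atz(p,312,242,38),"elbow",atz(p,601,222,219),"bottle",atz(p,249,67,160))
g=atz(p,316,213,269); plan(g[0],g[1],300); plan(g[0],g[1],229)
```

```text
grip [544.01155701  10.08480778 269.        ] lens [570.87534478  69.08914127 219.        ] bowl [666.7971511  -46.56307301  38.        ] elbow [669.89888783 261.75300755 219.        ] bottle [408.53252203 -12.10783539 160.        ]
pos [540.9  14.  334.9] yaw 2.778 tool shift [-4.1 -2.7 34.9] roll(world yaw change 0.000 => tool z roll 0.000) n 1 per row [-4.1 -2.7 34.9] 0.0
pos [540.9  14.  334.9] yaw 2.778 tool shift [ -3.9  -3.  105.9] roll(world yaw change 0.000 => tool z roll 0.000) n 3 per row [-1.3 -1.  35.3] 0.0
```

{"method": "send_rows", "body": {
  "plan": "-2 -1 35 0 95; -2 -2 35 0 95; 0 0 33 0 95; 0 0 2 0 95; 0 0 0 0 20; 0 0 0 0 15; 0 0 0 0 15; 0 0 0 0 15"
}}

```text
t: 5.45
eef_pos: [545.2, 14.6, 234.7]
tcp_rot: [3.134, 0.015, 2.785]
ft_force: [0.2, 0.3, 0.1]
opening: 0.718
```

{"method": "send_rows", "body": {
  "plan": "0 0 0 0 10; 0 0 0 0 10; 0 0 0 0 10; 0 0 0 0 10"
}}

```text
t: 5.85
eef_pos: [545.6, 14.5, 236.5]
tcp_rot: [3.133, 0.018, 2.785]
ft_force: [-0.8, 0.4, -0.2]
opening: 0.382
```

Run:
```python
from h import *
p=shot("wrist","w3.png"); s=env.state();print(s["opening"]*95,s["ft_force"])
plan(627,-14,229)
```

```text
32.52432979442882 [-3.3185838  -2.57775994  1.26418419]
pos [545.5  14.4 236.4] yaw 2.785 tool shift [-86.2   1.8   8.9] roll(world yaw change 0.000 => tool z roll 0.000) n 2 per row [-43.1   0.9   4.5] 0.0
```

View pics/w3.png

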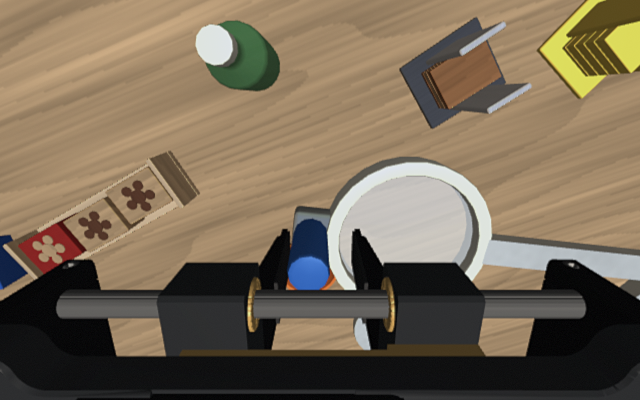

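{"method": "send_rows", "body": {
  "plan": "0 -4 6 0 10; 0 0 0 0 10; 0 0 0 0 10"
}}

```text
t: 6.2
eef_pos: [543.9, 10.1, 229.5]
tcp_rot: [3.135, 0.017, 2.785]
ft_force: [-0.3, 2.1, 6.6]
opening: 0.225
```

Run:
```python
from h import *
p=shot("wrist","w4.png"); s=env.state();print(s["opening"]*95,s["ft_force"],s["tcp_rot"])
plan(627,-14,229)
```

```text
21.688415421587592 [ 0.37562173 -0.09161639 -0.94496156] [3.1344764  0.01703765 2.78525356]
pos [543.9  10.1 229.6] yaw 2.785 tool shift [-86.2   6.4   2.1] roll(world yaw change 0.000 => tool z roll 0.000) n 2 per row [-43.1   3.2   1.1] 0.0
```

View pics/w4.png

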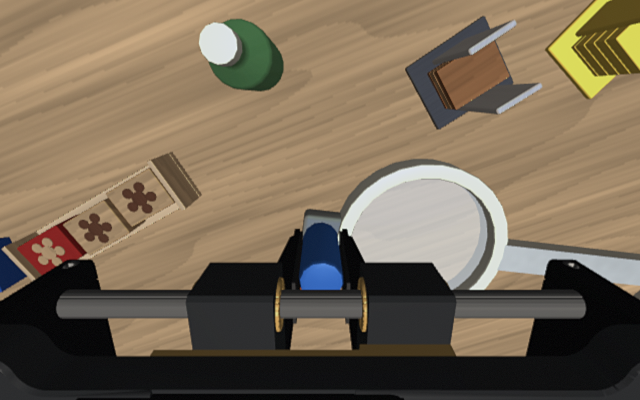

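{"method": "send_rows", "body": {
  "plan": "-15 1 0 0 10; -15 1 0 0 10; -15 1 0 0 10; -15 1 0 0 10; -15 1 0 0 10; -15 1 0 0 10"
}}

```text
t: 6.85
eef_pos: [628.8, -15.6, 229.6]
tcp_rot: [3.138, 0.009, 2.79]
ft_force: [-2.2, 5.6, 0.4]
opening: 0.229
```

Run:
```python
from h import *
p=shot("wrist","w5.png"); s=env.state();print(s["opening"]*95,s["ft_force"],s["tcp_rot"])
plan(627,-14,229)
```

```text
21.537357791381613 [0.29564749 3.50815895 1.18764213] [3.13786052 0.01015486 2.78940403]
pos [630.8 -16.2 229.6] yaw 2.789 tool shift [4.3 0.8 0.5] roll(world yaw change 0.000 => tool z roll 0.000) n 1 per row [4.3 0.8 0.5] 0.0
```

View pics/w5.png

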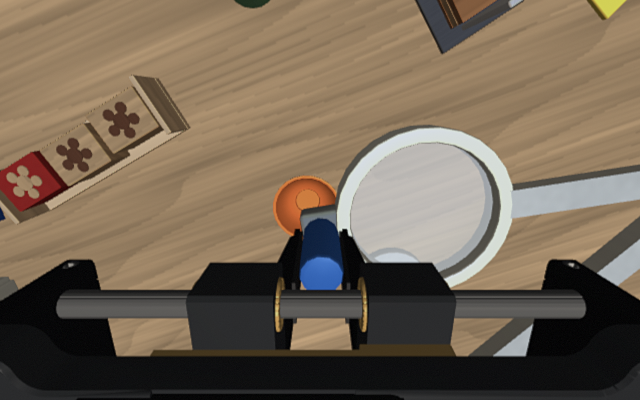

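{"method": "send_rows", "body": {
  "plan": "0 0 0 0 95; 0 0 0 0 95; 0 0 0 0 95; 0 0 -30 0 95; 0 0 -40 0 95; 0 0 -40 0 95"
}}

```text
t: 7.5
eef_pos: [626.1, -15.7, 336.7]
tcp_rot: [3.141, -0.002, 2.789]
ft_force: [0.1, 0.7, 0.8]
opening: 0.674
```

Run:
```python
from h import *
p=shot("top","t6.png"); s=env.state();print(s["opening"]*95,s["ft_force"],s["tcp_rot"])
plan(518,-333,300,1.71)
```

```text
68.15433214008368 [-1.14940098 -0.22969983  5.0202268 ] [3.13851676 0.00743337 2.78879949]
pos [627.5 -15.8 344.1] yaw 2.789 tool shift [  -6.5 -335.6   43.2] roll(world yaw change -1.079 => tool z roll 1.079) n 8 per row [ -0.8 -42.    5.4] 0.1348
```

View pics/t6.png

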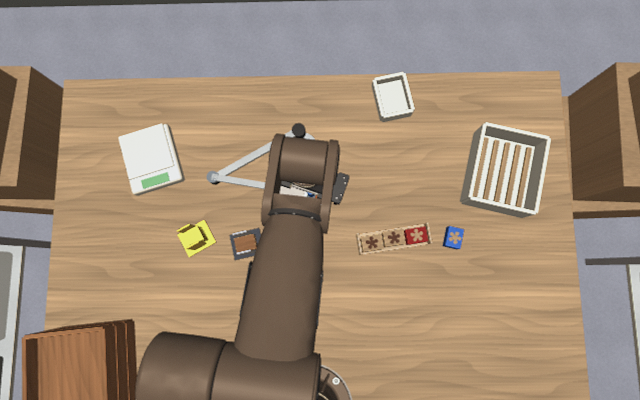

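{"method": "send_rows", "body": {
  "plan": "-1 -48 5 0 95; -1 -48 5 0 95; -1 -48 5 0 95; -1 -48 5 0 95; -1 -48 5 0 95; -1 -48 5 0 95; -1 -48 5 0 95"
}}

```text
t: 8.25
eef_pos: [515.1, -337.8, 311.5]
tcp_rot: [3.137, 0.018, 2.798]
ft_force: [0.3, -0.0, -0.1]
opening: 1.0
```

{"method": "send_rows", "body": {
  "plan": "0 0 0 0.145 95; 0 0 0 0.145 95; 0 0 0 0.145 95; 0 0 0 0.145 95; 0 0 0 0.145 95; 0 0 0 0.145 95; 0 0 0 0.145 95"
}}

```text
t: 8.95
eef_pos: [508.7, -343.2, 309.4]
tcp_rot: [3.127, 0.005, 1.749]
ft_force: [0.4, 0.7, 0.5]
opening: 1.0
```

Run:
```python
from h import *
p=shot("wrist","w7.png"); s=env.state();print(s["opening"]*95,s["joints"],s["tcp_rot"])
plan(518,-333,300,1.71)
```

```text
95.1359643089957 [-0.7049146   0.39207589  1.46585111  0.00911358  1.27055127 -0.87650589] [3.12649156 0.00447675 1.73971551]
pos [ 508.7 -343.1  309.4] yaw 1.74 tool shift [ 8.4 10.8  9.5] roll(world yaw change -0.030 => tool z roll 0.030) n 1 per row [ 8.4 10.8  9.5] 0.0297
```

View pics/w7.png

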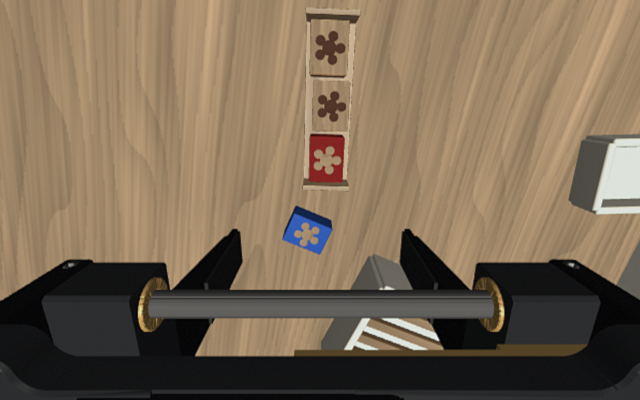

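Run:
```python
from h import *
p=shot("wrist")
hsv=cv2.cvtColor(p["image"],cv2.COLOR_RGB2HSV)
red=(((hsv[...,0]<8)|(hsv[...,0]>172))&(hsv[...,1]>150)&(hsv[...,2]>120)).astype(np.uint8)
red[220:]=0
c=max(cv2.findContours(red,0,2)[0],key=cv2.contourArea)
r=cv2.minAreaRect(c); print(r); b=cv2.boxPoints(r)
W=np.array([atz(p,*q,50) for q in b]); print(W.round(1)); m=W.mean(0)
print([np.linalg.norm(W[i]-W[(i+1)%4]).round(1) for i in range(4)], m)
# rack walls
for q in [(306,10),(359,10),(304,187),(348,187)]: print(atz(p,*q,55).round(1))
d=atz(p,*b[0],50)-atz(p,*b[1],50); print(np.degrees(np.arctan2(d[1],d[0])))
a=p["image"][0:260,260:400,::-1];cv2.imwrite('pics/w7z.png',cv2.resize(a,None,fx=2.3,fy=2.3,interpolation=2))
plan(m[0],m[1],300,1.71)
```

```text
((326.0224914550781, 159.28195190429688), (33.42118453979492, 44.72816467285156), 1.7899105548858643)
[[ 502.  -370.5   50. ]
 [ 494.1 -308.6   50. ]
 [ 539.  -302.4   50. ]
 [ 548.9 -364.3   50. ]]
[np.float64(62.4), np.float64(45.4), np.float64(62.6), np.float64(47.3)] [ 521.0039176 -336.4540989   50.       ]
[ 465.7 -161.3   55. ]
[ 528.3 -150.4   55. ]
[ 496.8 -378.7   55. ]
[ 557.9 -368.6   55. ]
-82.71693455977096
pos [ 508.7 -343.2  309.4] yaw 1.753 tool shift [ 4.5 13.2  9.6] roll(world yaw change -0.043 => tool z roll 0.043) n 1 per row [ 4.5 13.2  9.6] 0.043
```

View pics/w7z.png

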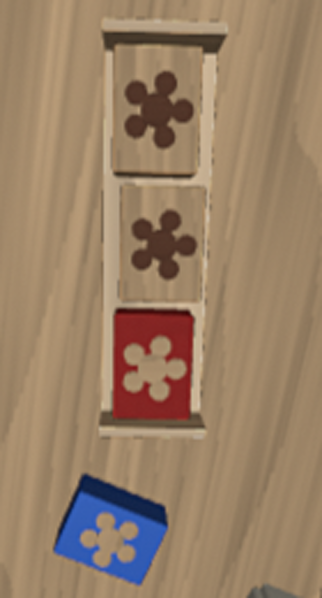

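{"method": "send_rows", "body": {
  "plan": "4 13 0 0.045 95; 0 0 50 0 95; 0 0 50 0 95; 0 0 50 0 95; 0 0 30 0 95; 0 0 0 0 95"
}}

```text
t: 9.65
eef_pos: [524.2, -337.0, 127.1]
tcp_rot: [3.122, 0.01, 1.737]
ft_force: [-0.0, 0.4, -0.5]
opening: 0.997
```

Run:
```python
from h import *
p=shot("wrist","w8.png"); s=env.state();print(s["opening"]*95,s["tcp_rot"])
plan(521.3,-336,100,1.705)
plan(521.3,-336,20,1.705)
hsv=cv2.cvtColor(p["image"],cv2.COLOR_RGB2HSV)
red=(((hsv[...,0]<8)|(hsv[...,0]>172))&(hsv[...,1]>150)&(hsv[...,2]>120)).astype(np.uint8)
c=max(cv2.findContours(red,0,2)[0],key=cv2.contourArea)
r=cv2.minAreaRect(c); print(r); b=cv2.boxPoints(r)
W=np.array([atz(p,*q,50) for q in b]); print(W.round(1)); m=W.mean(0)
print([np.linalg.norm(W[i]-W[(i+1)%4]).round(1) for i in range(4)], m)
```

```text
94.828248345759 [3.12048433 0.01166081 1.7359991 ]
pos [ 524.9 -337.5  129.2] yaw 1.736 tool shift [ 2.4 -3.9 29.1] roll(world yaw change -0.031 => tool z roll 0.031) n 1 per row [ 2.4 -3.9 29.1] 0.031
pos [ 524.9 -337.5  129.2] yaw 1.736 tool shift [  3.4  -5.6 109.1] roll(world yaw change -0.031 => tool z roll 0.031) n 3 per row [ 1.1 -1.9 36.4] 0.0103
((313.0, 201.5), (71.0, 58.0), 90.0)
[[ 493.1 -309.1   50. ]
 [ 538.9 -301.6   50. ]
 [ 550.5 -362.8   50. ]
 [ 501.2 -370.6   50. ]]
[np.float64(46.4), np.float64(62.3), np.float64(49.9), np.float64(62.0)] [ 520.90542438 -336.00219376   50.        ]
```

View pics/w8.png

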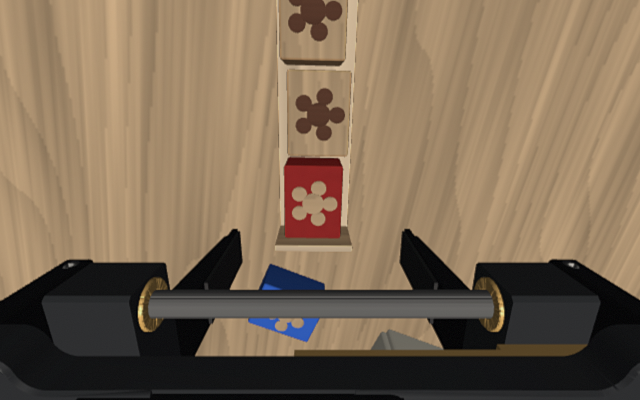

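{"method": "send_rows", "body": {
  "plan": "3 -5 30 0.03 95; 0 0 35 0 95; 0 0 25 0 95; 0 0 10 0 95"
}}

```text
t: 10.1
eef_pos: [526.4, -340.0, 37.0]
tcp_rot: [3.109, 0.023, 1.715]
ft_force: [-0.4, 0.9, 0.4]
opening: 0.995
```

Run:
```python
from h import *
s=env.state();print(s["opening"]*95,s["tcp_rot"],s["ft_force"])
plan(521,-336,21,1.705)
```

```text
94.55889278059686 [3.10924209 0.02321369 1.71464207] [-0.41875329  0.90106631  0.37361914]
pos [ 526.4 -340.    37. ] yaw 1.715 tool shift [ 5.1 -5.3 15.8] roll(world yaw change -0.010 => tool z roll 0.010) n 1 per row [ 5.1 -5.3 15.8] 0.0096
```

{"method": "send_rows", "body": {
  "plan": "5 -5 13 0.01 95; 0 0 4 0 95; 0 0 0 0 40; 0 0 0 0 40; 0 0 0 0 40; 0 0 0 0 40; 0 0 0 0 40"
}}

```text
t: 10.8
eef_pos: [525.7, -339.5, 28.1]
tcp_rot: [3.101, 0.032, 1.71]
ft_force: [0.7, 0.3, 0.5]
opening: 0.63
```

Run:
```python
from h import *
s=env.state();print(s["opening"]*95,s["tcp_rot"],s["ft_force"])
p=shot("wrist","w9.png")
plan(521,-336,21,1.705)
```

```text
59.88840894066626 [3.10070199 0.03209092 1.71001265] [0.72070835 0.31888096 0.53368873]
pos [ 525.6 -339.4   28. ] yaw 1.71 tool shift [ 4.3 -4.4  6.7] roll(world yaw change -0.005 => tool z roll 0.005) n 1 per row [ 4.3 -4.4  6.7] 0.0051
```

View pics/w9.png

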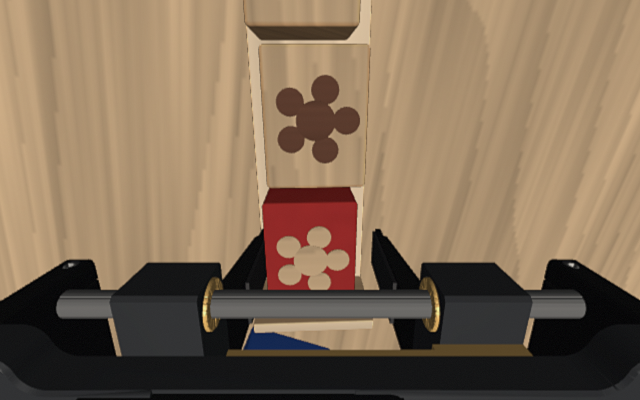

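{"method": "send_rows", "body": {
  "plan": "4 -4 8 0 40; 0 0 2 0 40; 0 0 1 0 40; 0 0 0 0 40"
}}

```text
t: 11.25
eef_pos: [522.2, -336.7, 20.4]
tcp_rot: [3.097, 0.037, 1.711]
ft_force: [-0.0, -0.5, 0.1]
opening: 0.508
```

Run:
```python
from h import *
s=env.state();print(s["opening"]*95,s["tcp_rot"],s["ft_force"])
plan(521,-336,21,1.705)
plan(521,-336,120,1.705)
```

```text
48.27607127306404 [3.09666948 0.0367462  1.71066592] [-0.02792938 -0.53795609  0.09500824]
pos [ 522.2 -336.7   20.4] yaw 1.711 tool shift [ 0.9 -1.1 -0.7] roll(world yaw change -0.006 => tool z roll 0.006) n 1 per row [ 0.9 -1.1 -0.7] 0.0057
pos [ 522.2 -336.7   20.4] yaw 1.711 tool shift [ -2.8   3.3 -99.6] roll(world yaw change -0.006 => tool z roll 0.006) n 2 per row [ -1.4   1.7 -49.8] 0.0028
```

{"method": "send_rows", "body": {
  "plan": "0 0 0 0 40; -0.5 0.6 -20 0 40; -0.6 0.7 -25 0 40; -1 1 -30 0 40; -1 1 -40 0 40; -1 1 -40 0 40; 0 0 0 0 40"
}}

```text
t: 11.95
eef_pos: [516.9, -333.4, 174.2]
tcp_rot: [3.104, 0.028, 1.711]
ft_force: [0.6, 0.1, -1.3]
opening: 0.511
```

Run:
```python
from h import *
s=env.state();print(s["opening"]*95,s["tcp_rot"],s["ft_force"],s["joints"])
p=shot("wrist","w10.png")
plan(500,-180,120,1.705)
```

```text
48.59125572334055 [3.10402149 0.02827404 1.71077278] [ 0.62725578  0.08440859 -1.28606544] [-0.68392331  0.50149281  1.66260972  0.01043307  0.93124943 -0.83046425]
pos [ 516.  -332.7  171.4] yaw 1.711 tool shift [154.7   3.8  47.6] roll(world yaw change -0.006 => tool z roll 0.006) n 4 per row [38.7  0.9 11.9] 0.0014
```

View pics/w10.png

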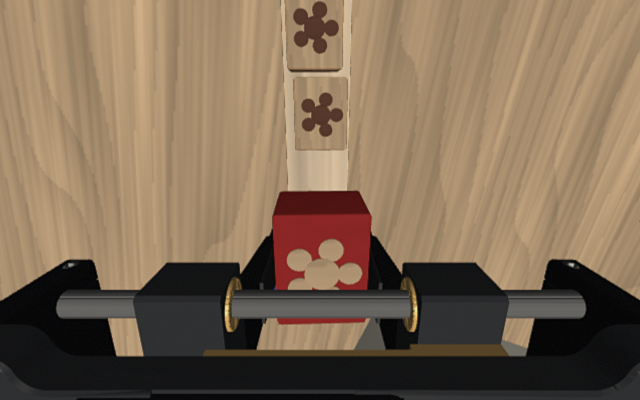

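Run:
```python
from h import *
plan(625,-220,120)
```

```text
pos [ 516.  -332.7  171.4] yaw 1.711 tool shift [ 97.7 121.9  53.2] roll(world yaw change 0.000 => tool z roll 0.000) n 4 per row [24.4 30.5 13.3] 0.0
```

{"method": "send_rows", "body": {
  "plan": "24 30 0 0 40; 24 30 5 0 40; 24 30 15 0 40; 24 30 20 0 40; 0 0 20 0 40; 0 0 30 0 40; 0 0 20 0 40"
}}

```text
t: 12.7
eef_pos: [624.5, -215.9, 46.9]
tcp_rot: [3.117, 0.018, 1.71]
ft_force: [-0.1, 0.0, -1.2]
opening: 0.51
```

Run:
```python
from h import *
s=env.state();print(s["opening"]*95,s["tcp_rot"],s["ft_force"])
p=shot("side","s11.png")
cv2.imwrite('pics/s11z.png',cv2.resize(p["image"][200:380,240:440,::-1],None,fx=3,fy=3))
plan(625,-220,13)
```

```text
48.40907517326669 [3.11742155 0.01764231 1.70981956] [-0.11429876  0.00526963 -1.22630338]
pos [ 623.2 -215.5   43.8] yaw 1.71 tool shift [-4.3  0.5 30.9] roll(world yaw change 0.000 => tool z roll 0.000) n 1 per row [-4.3  0.5 30.9] 0.0
```

View pics/s11z.png

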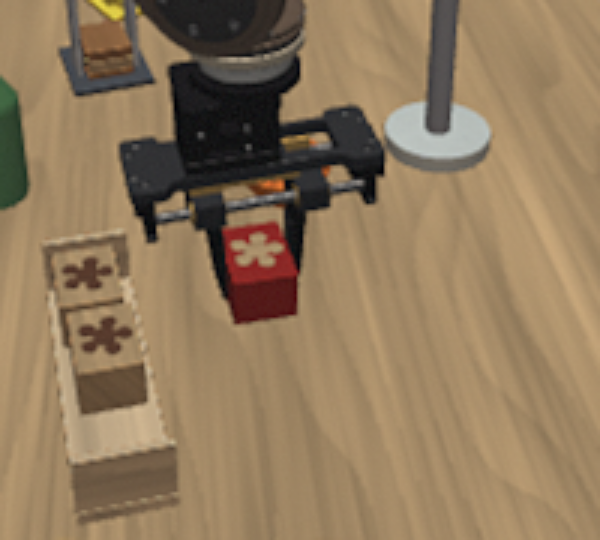

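{"method": "send_rows", "body": {
  "plan": "0 0 18 0 40; 0 0 8 0 40; 0 0 3 0 40; 0 0 2 0 40"
}}

```text
t: 13.15
eef_pos: [621.4, -214.6, 9.3]
tcp_rot: [3.128, 0.011, 1.71]
ft_force: [-11.3, 4.8, 39.9]
opening: 0.509
```

{"method": "send_rows", "body": {
  "plan": "0 0 -1 0 95; 0 0 0 0 95; 0 0 0 0 95; 0 0 0 0 95; 0 0 -1 0 95"
}}

```text
t: 13.65
eef_pos: [622.2, -215.4, 14.3]
tcp_rot: [3.124, 0.013, 1.709]
ft_force: [-0.3, -0.3, 0.5]
opening: 0.871
```

Run:
```python
from h import *
s=env.state();print(s["opening"]*95,s["tcp_rot"],s["ft_force"])
p=shot("wrist","w12.png")
```

```text
82.7034817996345 [3.12435394 0.01304235 1.70914406] [-0.34212186 -0.26323298  0.45115373]
```

View pics/w12.png

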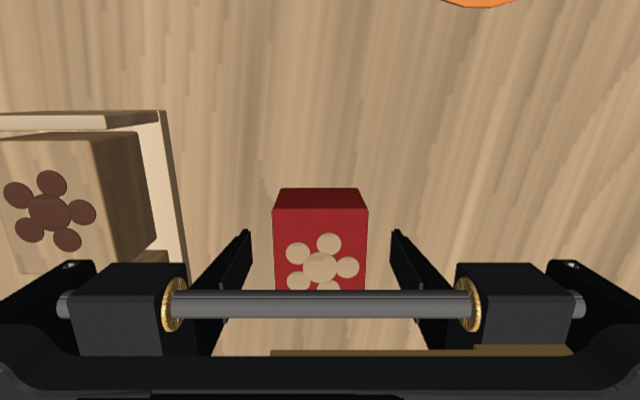

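{"method": "send_rows", "body": {
  "plan": "0 0 -40 0 95; 0 0 -40 0 95; 0 0 -40 0 95; 0 0 0 -0.145 95; 0 0 0 -0.145 95; 0 0 0 -0.145 95; 0 0 0 -0.145 95; 0 0 0 -0.145 95"
}}

```text
t: 14.5
eef_pos: [619.7, -214.1, 139.3]
tcp_rot: [3.138, 0.021, 2.456]
ft_force: [-0.6, -0.1, 0.2]
opening: 0.999
```

{"method": "send_rows", "body": {
  "plan": "0 0 0 -0.145 95; 0 0 0 -0.145 95; 0 0 0 -0.145 95; 0 0 0 -0.145 95; 0 0 0 -0.145 95; 0 0 0 -0.145 95; 0 0 0 -0.05 95"
}}

```text
t: 15.2
eef_pos: [619.2, -213.9, 138.8]
tcp_rot: [-3.128, 0.014, -2.871]
ft_force: [-0.8, 0.1, -0.6]
opening: 1.002
```

```bash
cat > red.py <<'E'
from h import *
def red(p,z):
    hsv=cv2.cvtColor(p["image"],cv2.COLOR_RGB2HSV)
    r=(((hsv[...,0]<8)|(hsv[...,0]>172))&(hsv[...,1]>150)&(hsv[...,2]>120)).astype(np.uint8)
    c=max(cv2.findContours(r,0,2)[0],key=cv2.contourArea)
    # project contour to plane z, then rectangle there
    W=np.array([atz(p,*q,z)[:2] for q in c[:,0]+0.0],np.float32)
    R=cv2.minAreaRect(W); print("rect in world",np.round(R[0],1),np.round(R[1],1),round(R[2],1)); print(cv2.boxPoints(R).round(1).tolist())
    return R
E
python3 - <<'E'
from red import *
s=env.state();print(s["opening"]*95,s["tcp_rot"],s["ft_force"],s["joints"])
p=shot("wrist","w13.png"); red(p,40)
plan(621,-214.5,120,1.711+np.pi/2)
E
```

```text
95.19233427245625 [-3.12761954  0.01403918 -2.87148622] [-0.78724146  0.13299533 -0.64823851] [-4.32700362e-01  6.03430657e-01  1.57250533e+00 -1.95845612e-03
  9.45913941e-01 -2.27237501e+00]
rect in world [ 622.4 -214.1] [46.3 63. ] 7.8
[[595.2000122070312, -186.0], [603.7999877929688, -248.5], [649.7000122070312, -242.1999969482422], [641.0999755859375, -179.6999969482422]]
pos [ 619.2 -213.9  138.8] yaw -2.871 tool shift [-1.3 -0.8 18.8] roll(world yaw change -0.131 => tool z roll 0.131) n 1 per row [-1.3 -0.8 18.8] 0.1306
```

View pics/w13.png

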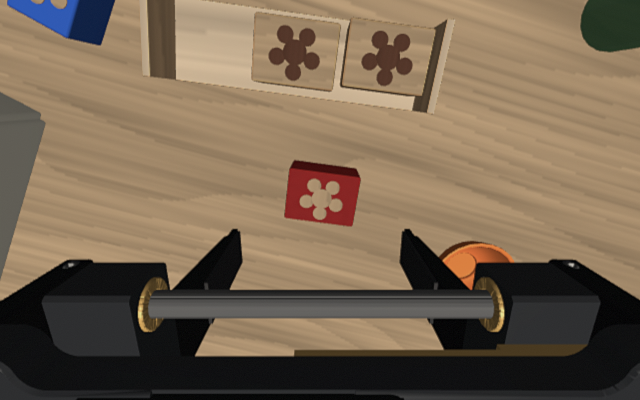

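{"method": "send_rows", "body": {
  "plan": "-2 0 10 0.134 95; 0 0 40 0 95; 0 0 40 0 95; 0 0 10 0 95"
}}

```text
t: 15.65
eef_pos: [624.6, -215.1, 38.9]
tcp_rot: [-3.127, 0.021, -3.016]
ft_force: [-0.0, -0.1, 0.7]
opening: 0.999
```

Run:
```python
from red import *
s=env.state();print(s["opening"]*95,s["tcp_rot"],s["ft_force"])
p=shot("wrist","w14.png"); red(p,40)
plan(622,-214,11,-3.005)
```

```text
94.86804181921003 [-3.12667658  0.02091478 -3.01560855] [-0.01070559 -0.0997725   0.72924731]
rect in world [ 621.9 -214.1] [46.2 63. ] 7.7
[[594.7999877929688, -186.0], [603.2999877929688, -248.39999389648438], [649.0999755859375, -242.1999969482422], [640.5999755859375, -179.8000030517578]]
pos [ 624.8 -215.2   39.1] yaw -3.015 tool shift [ 3.2  1.9 28. ] roll(world yaw change 0.010 => tool z roll -0.010) n 1 per row [ 3.2  1.9 28. ] -0.0104
```

View pics/w14.png

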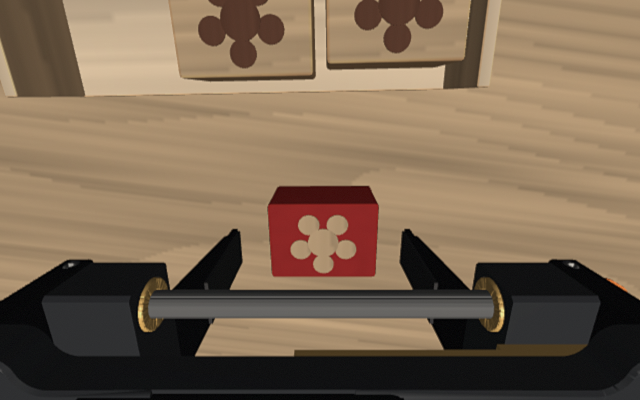

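{"method": "send_rows", "body": {
  "plan": "3 1.5 20 -0.01 95; 0 0 5 0 95; 0 0 2 0 60; 0 0 1 0 55; 0 0 1 0 55; 0 0 0 0 55"
}}

```text
t: 16.3
eef_pos: [625.8, -215.9, 16.6]
tcp_rot: [-3.122, 0.028, -3.007]
ft_force: [-0.3, 0.8, 0.2]
opening: 0.718
```

Run:
```python
from red import *
s=env.state();print(s["opening"]*95,s["tcp_rot"],s["ft_force"])
plan(622,-214,12,-3.005)
```

```text
68.19069083500958 [-3.12208001  0.02778342 -3.00747617] [-0.27440513  0.80148463  0.22244363]
pos [ 625.8 -215.9   16.6] yaw -3.007 tool shift [3.6 2.5 4.4] roll(world yaw change 0.002 => tool z roll -0.002) n 1 per row [3.6 2.5 4.4] -0.0025
```

{"method": "send_rows", "body": {
  "plan": "4 2 6 0 55; 0.5 0 1 0 55; 0.5 0 1 0 55; 0 0 0 0 55"
}}

```text
t: 16.7
eef_pos: [624.8, -216.1, 14.0]
tcp_rot: [-3.115, 0.039, -3.008]
ft_force: [-0.5, 0.9, -0.9]
opening: 0.672
```

Run:
```python
from red import *
s=env.state();print(s["opening"]*95,s["tcp_rot"],s["ft_force"])
p=shot("wrist","w15.png"); red(p,40)
plan(622,-214,12,-3.005)
```

```text
63.840000161958976 [-3.11543659  0.03924066 -3.00753519] [-0.51557664  0.91256083 -0.88560125]
rect in world [ 618.5 -216.7] [38.8 63.3] 8.3
[[594.7000122070312, -188.1999969482422], [603.7999877929688, -250.8000030517578], [642.2000122070312, -245.1999969482422], [633.0999755859375, -182.60000610351562]]
pos [ 624.8 -216.1   13.8] yaw -3.008 tool shift [2.5 2.5 1.7] roll(world yaw change 0.003 => tool z roll -0.003) n 1 per row [2.5 2.5 1.7] -0.0025
```

{"method": "send_rows", "body": {
  "plan": "0 0 0 0 55; 0 0 -20 0 55; 0 0 -40 0 55; 0 0 -50 0 55; 0 0 -50 0 55; 0 0 -50 0 55; 0 0 -50 0 55; 0 0 -45 0 55"
}}

```text
t: 17.55
eef_pos: [608.6, -209.0, 315.8]
tcp_rot: [-3.128, 0.018, -3.008]
ft_force: [0.3, -0.2, -1.4]
opening: 0.673
```

Run:
```python
from red import *
s=env.state();print(s["opening"]*95,s["tcp_rot"],s["ft_force"])
p=shot("wrist","w16.png")
plan(580,200,320,.229+np.pi)
```

```text
63.98148274674092 [-3.12779114  0.01809501 -3.00812611] [ 0.31687439 -0.21099321 -1.42776255]
pos [ 610.2 -209.7  324. ] yaw -3.008 tool shift [-24.6 410.1  -3.3] roll(world yaw change 0.095 => tool z roll -0.095) n 9 per row [-2.7 45.6 -0.4] -0.0106
```

View pics/w16.png

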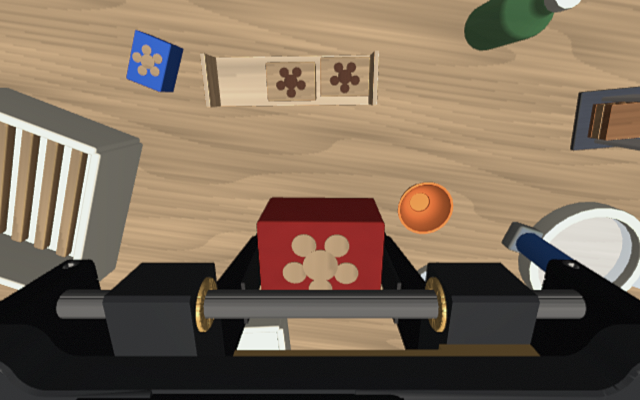

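{"method": "send_rows", "body": {
  "plan": "-3 45 0 -0.01 55; -3 45 0 -0.01 55; -3 45 0 -0.01 55; -3 45 0 -0.01 55; -3 45 0 -0.01 55; -3 45 0 -0.01 55; -3 45 0 -0.01 55; -3 45 0 -0.01 55"
}}

```text
t: 18.4
eef_pos: [571.4, 155.5, 312.9]
tcp_rot: [-3.118, 0.02, -2.934]
ft_force: [1.3, 0.4, -0.6]
opening: 0.673
```

{"method": "send_rows", "body": {
  "plan": "-3 30 5 -0.015 55; 0 0 0 0 55; 0 0 0 0 55"
}}

```text
t: 18.7
eef_pos: [565.8, 191.6, 304.2]
tcp_rot: [-3.118, 0.015, -2.912]
ft_force: [0.3, -0.3, -1.9]
opening: 0.671
```

Run:
```python
from red import *
s=env.state();print(s["t"],s["opening"]*95,s["tcp_rot"],s["ft_force"])
p=shot("wrist","w17.png")
plan(580,200,320,.229+np.pi)
print(proj(p,(500.8,203.5,40)))
```

```text
18.7 63.78822822368546 [-3.11791861  0.01540812 -2.91174644] [ 0.28924178 -0.27444385 -1.87191076]
pos [565.8 191.3 304.1] yaw -2.912 tool shift [-16.1   4.9 -15.8] roll(world yaw change -0.000 => tool z roll 0.000) n 1 per row [-16.1   4.9 -15.8] 0.0002
[345.15850629 114.31830985]
```

View pics/w17.png

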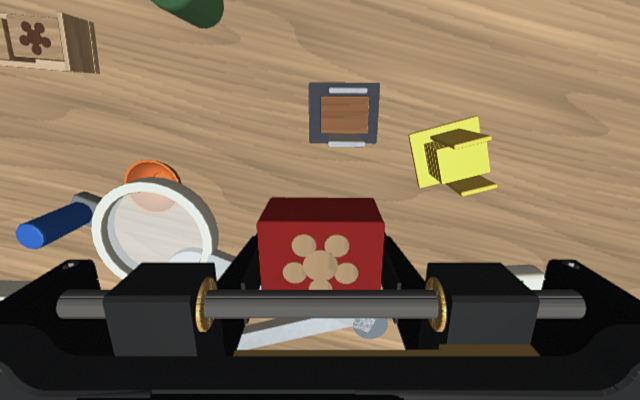

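Run:
```python
import cv2
a=cv2.imread('pics/w17.png')[70:160,300:390];cv2.imwrite('pics/w17z.png',cv2.resize(a,None,fx=6.5,fy=6.5,interpolation=2))
```

```text
(no output)
```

View pics/w17z.png

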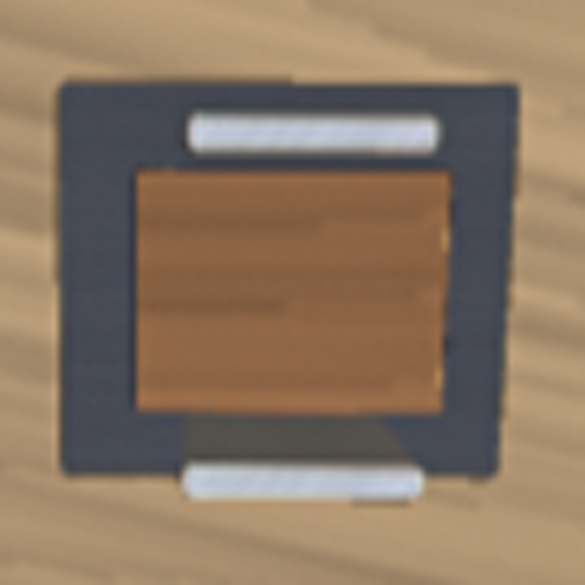

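Run:
```python
from fitstand import *
p=shot("wrist")
px=lambda u,v:np.array([300+(u+.5)/6.5-.5,70+(v+.5)/6.5-.5])
obs=[]
for L,q in [((-42.5,-50,8),(60,83)),((-42.5,50,8),(518,86)),((42.5,-50,8),(62,475)),((42.5,50,8),(497,478)),
((-33,-22,102),(189,112)),((-33,22,102),(440,112)),((-27,-22,102),(189,154)),((-27,22,102),(440,154)),
((27,-22,102),(183,463)),((27,22,102),(422,463)),((33,-22,102),(183,500)),((33,22,102),(422,500)),
((-24,-32,None),(136,170)),((-24,32,None),(450,172)),((24,-32,None),(136,412)),((24,32,None),(442,412))]: obs.append((L,px(*q)))
x,r=fit(p,obs,[500,203,.229,45]); print(x.round(3)); print(r.reshape(-1,2).round(1).tolist())
x2,r2=fit(p,obs[4:12],[500,203,.229,45]); print("guides only",x2.round(3))
x2,r2=fit(p,obs[12:],[500,203,.229,45]); print("pile only",x2.round(3))
```

```text
[5.01418e+02 2.02313e+02 2.25000e-01 3.96350e+01]
[[-0.6, -0.6], [0.8, -0.8], [-0.4, 0.2], [0.4, 0.3], [-0.5, 0.4], [0.3, 0.6], [-0.6, -0.4], [0.0, -0.2], [-0.2, 0.4], [0.5, 0.7], [-0.2, -0.2], [0.3, 0.1], [0.0, -0.0], [0.4, -0.1], [-0.1, -0.3], [-0.2, 0.0]]
guides only [5.01246e+02 2.02305e+02 2.23000e-01 4.50000e+01]
pile only [5.01589e+02 2.02347e+02 2.29000e-01 3.89620e+01]
```

```bash
cat > mt.py <<'E'
from h import *
from scipy.spatial.transform import Rotation as R
def toolpt(p,s,u,v,tz):
    M=R.from_euler('xyz',s["tcp_rot"]).as_matrix(); o,d=ray(p,u,v)
    o=M.T@(o-s["eef_pos"]); d=M.T@d; return (o+d*(tz-o[2])/d[2]).round(1)
E
python3 - <<'E'
from mt import *
s=env.state(); p=shot("wrist")
a=p["image"][180:300,240:400,::-1];cv2.imwrite('pics/w17m.png',cv2.resize(a,None,fx=5,fy=5,interpolation=2))
g=p["image"].astype(int)[190:235,320,0]; print(list(zip(range(190,235),g)))
E
```

```text
[(190, np.int64(162)), (191, np.int64(166)), (192, np.int64(166)), (193, np.int64(169)), (194, np.int64(170)), (195, np.int64(170)), (196, np.int64(161)), (197, np.int64(122)), (198, np.int64(65)), (199, np.int64(63)), (200, np.int64(65)), (201, np.int64(66)), (202, np.int64(65)), (203, np.int64(66)), (204, np.int64(65)), (205, np.int64(65)), (206, np.int64(66)), (207, np.int64(67)), (208, np.int64(67)), (209, np.int64(67)), (210, np.int64(66)), (211, np.int64(66)), (212, np.int64(67)), (213, np.int64(67)), (214, np.int64(66)), (215, np.int64(66)), (216, np.int64(66)), (217, np.int64(66)), (218, np.int64(66)), (219, np.int64(65)), (220, np.int64(67)), (221, np.int64(93)), (222, np.int64(128)), (223, np.int64(144)), (224, np.int64(141)), (225, np.int64(141)), (226, np.int64(140)), (227, np.int64(142)), (228, np.int64(142)), (229, np.int64(141)), (230, np.int64(141)), (231, np.int64(142)), (232, np.int64(142)), (233, np.int64(143)), (234, np.int64(143))]
```

View pics/w17m.png

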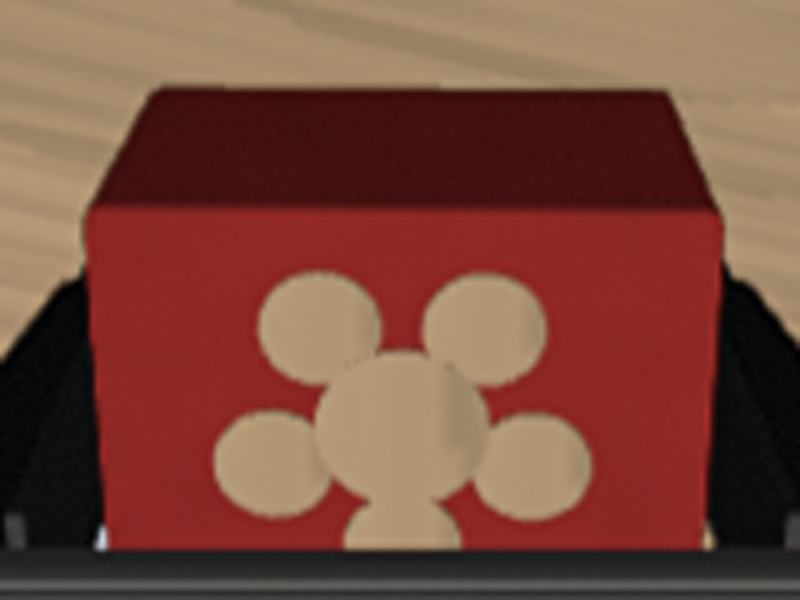

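Run:
```python
from mt import *
s=env.state(); p=shot("wrist")
for n,u,v,z in [("top edge",320,221.8,-26.2),("bottom edge",320,197.2,13.8),("flower",320.3,265.5,-26.2),("TL",258,222,-26.2),("TR",384,222,-26.2),("BL",271.5,197.5,13.8),("BR",373.5,197.5,13.8)]: print(n,toolpt(p,s,u,v,z))
plan(501.4,202.3,250,.225+np.pi)
```

```text
top edge [ 24.5  -0.5 -26.2]
bottom edge [24.9 -0.6 13.8]
flower [  0.3  -0.4 -26.2]
TL [ 24.4 -31.1 -26.2]
TR [ 24.3  31.1 -26.2]
BL [ 24.7 -30.4  13.8]
BR [24.7 32.3 13.8]
pos [566.4 190.2 304.9] yaw -2.915 tool shift [61.5 27.7 53.3] roll(world yaw change -0.002 => tool z roll 0.002) n 2 per row [30.7 13.9 26.6] 0.001
```

{"method": "send_rows", "body": {
  "plan": "30 14 10 0 55; 31 14 10 0 55; 0 0 30 0 55; 0 0 40 0 55; 0 0 40 0 55; 0 0 10 0 55; 0 0 0 0 55"
}}

```text
t: 19.6
eef_pos: [505.2, 195.0, 162.4]
tcp_rot: [-3.118, 0.024, -2.925]
ft_force: [0.1, 0.5, -1.3]
opening: 0.673
```

Run:
```python
from mt import *
s=env.state(); p=shot("wrist","w18.png"); print(s["opening"]*95,s["tcp_rot"],s["ft_force"])
plan(501.8,202.4,125,.225+np.pi)
```

```text
63.95427753922976 [-3.11771987  0.02414663 -2.92542879] [ 0.05924694  0.46225907 -1.29472454]
pos [505.4 195.1 163.1] yaw -2.925 tool shift [ 2.9  8.8 37.8] roll(world yaw change 0.009 => tool z roll -0.009) n 1 per row [ 2.9  8.8 37.8] -0.0088
```

View pics/w18.png

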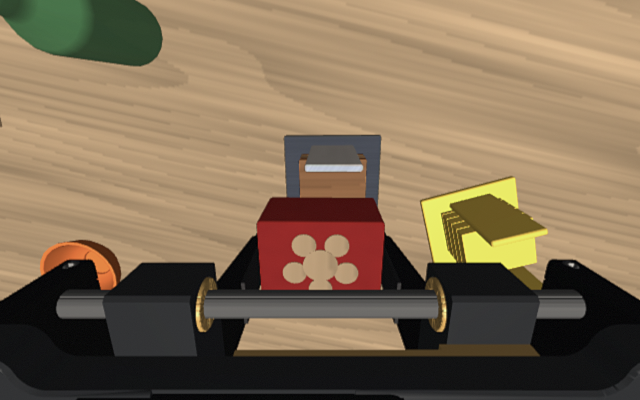

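{"method": "send_rows", "body": {
  "plan": "3 8 15 -0.009 55; 0 1 15 0 55; 0 0 3 0 55; 0 0 0 0 55"
}}

```text
t: 20.05
eef_pos: [505.7, 202.9, 136.3]
tcp_rot: [-3.118, 0.036, -2.918]
ft_force: [0.4, 0.1, -1.0]
opening: 0.672
```

Run:
```python
from mt import *
s=env.state(); p=shot("wrist","w19.png"); print(s["opening"]*95,s["tcp_rot"],s["ft_force"])
plan(501.8,202.4,115,.225+np.pi)
cv2.imwrite('pics/w19z.png',cv2.resize(p["image"][100:300,220:420,::-1],None,fx=3,fy=3,interpolation=2))
```

```text
63.834157120799006 [-3.1178586   0.03570148 -2.91789558] [ 0.44846946  0.09462347 -1.01423769]
pos [505.8 203.  136.6] yaw -2.918 tool shift [ 4.8  0.9 21.4] roll(world yaw change 0.001 => tool z roll -0.001) n 1 per row [ 4.8  0.9 21.4] -0.0013
```

View pics/w19z.png

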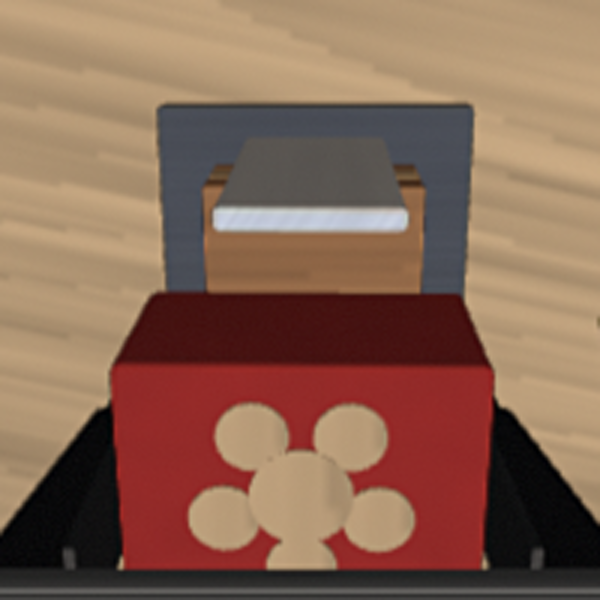

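Run:
```python
from fitstand import *
from mt import toolpt
s=env.state(); p=shot("wrist")
px=lambda u,v:np.array([220+(u+.5)/3-.5,100+(v+.5)/3-.5])
obs=[(L,px(*q)) for L,q in [((-42.5,-50,8),(158,103)),((-42.5,50,8),(473,103)),((-33,-22,102),(213,207)),((-33,22,102),(408,206)),((-27,-22,102),(213,232)),((-27,22,102),(408,231)),((-24,-32,39.6),(204,184)),((-24,32,39.6),(424,184))]]
x,r=fit(p,obs,[501,202,.225,40]); print(x.round(3)); print(r.reshape(-1,2).round(1).tolist())
z=s["eef_pos"][2]
for n,q,h in [("BL",(154,294),z-13.8),("BR",(462,294),z-13.8),("TL",(113,366),z+26.2),("TR",(491,366),z+26.2)]:
    w=atz(p,*px(*q),h); c,sn=np.cos(.225),np.sin(.225); d=w[:2]-x[:2]; print(n,w.round(1),"stand frame",(c*d[0]+sn*d[1]).round(1),(-sn*d[0]+c*d[1]).round(1))
```

```text
[5.01019e+02 2.02647e+02 2.29000e-01 4.00000e+01]
[[-0.9, 0.4], [1.0, 0.0], [-0.8, -0.4], [0.7, -0.1], [-0.5, -0.0], [0.4, 0.3], [-0.6, 0.1], [0.6, -0.0]]
BL [489.1 167.3 122.8] stand frame -19.5 -31.8
BR [474.8 228.5 122.8] stand frame -19.8 31.1
TL [487.7 167.3 162.8] stand frame -20.9 -31.5
TR [473.5 227.4 162.8] stand frame -21.3 30.3
```

{"method": "send_rows", "body": {
  "plan": "4.5 0.5 8 0 55; 0.8 0 8 0 55"
}}

```text
t: 20.35
eef_pos: [501.8, 202.1, 121.7]
tcp_rot: [-3.118, 0.04, -2.918]
ft_force: [-0.4, 0.3, -1.8]
opening: 0.676
```

Run:
```python
from mt import *
s=env.state(); p=shot("wrist","w20.png"); print(s["opening"]*95,s["tcp_rot"],s["ft_force"])
plan(501.5,202.5,115,.227+np.pi)
plan(501.5,202.5,60,.227+np.pi)
cv2.imwrite('pics/w20z.png',cv2.resize(p["image"][100:300,220:420,::-1],None,fx=3,fy=3,interpolation=2))
```

```text
64.21986715505476 [-3.11808898  0.04014983 -2.91822563] [-0.38853892  0.25693225 -1.82119732]
pos [501.5 201.9 120.4] yaw -2.918 tool shift [0.1 0.7 5.4] roll(world yaw change 0.004 => tool z roll -0.004) n 1 per row [0.1 0.7 5.4] -0.0036
pos [501.5 201.9 120.4] yaw -2.918 tool shift [ 2.2  2.  60.3] roll(world yaw change 0.004 => tool z roll -0.004) n 2 per row [ 1.1  1.  30.2] -0.0018
```

View pics/w20z.png

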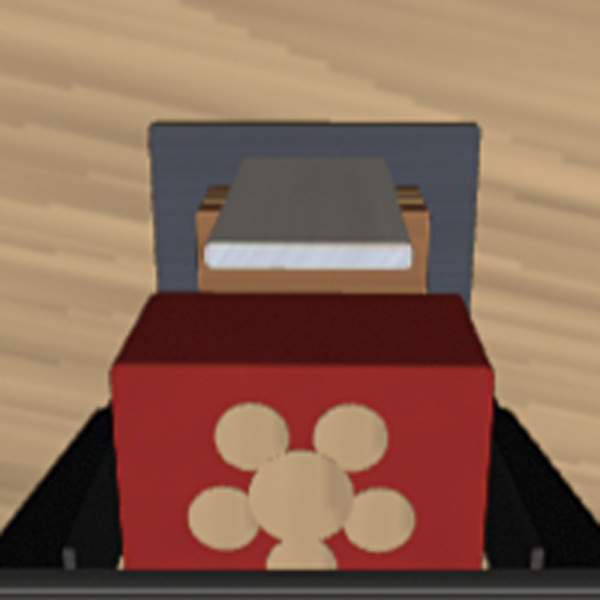

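```bash
cat > chk.py <<'E'
from h import *
px=lambda u,v:np.array([220+(u+.5)/3-.5,100+(v+.5)/3-.5])
def chk(p,s,L):
    z=s["eef_pos"][2]; H={"b":z-13.8,"t":z+26.2,"g":102}
    for n,q in L:
        w=atz(p,*px(*q),H[n[0]]); c,sn=np.cos(.226),np.sin(.226); d=w[:2]-np.array([501.3,202.4]); print(n,"stand frame",(c*d[0]+sn*d[1]).round(1),(-sn*d[0]+c*d[1]).round(1))
E
python3 - <<'E'
from chk import *
chk(shot("wrist"),env.state(),[("bL",(154,294)),("bR",(462,294)),("tL",(113,366)),("tR",(491,366)),("gL",(205,268)),("gR",(411,267)),("goL",(205,243)),("goR",(411,243))])
E
```

```text
bL stand frame -24.3 -31.4
bR stand frame -24.5 31.4
tL stand frame -25.8 -31.1
tR stand frame -26.2 30.5
gL stand frame -28.3 -21.4
gR stand frame -28.7 21.3
goL stand frame -33.7 -21.2
goR stand frame -33.8 21.2
```

{"method": "send_rows", "body": {
  "plan": "0.6 0.6 15 -0.002 55; 0.8 0.4 15 0 55; 0.8 0.4 15 0 55"
}}

```text
t: 20.75
eef_pos: [502.2, 202.5, 75.9]
tcp_rot: [-3.118, 0.042, -2.916]
ft_force: [1.4, 0.8, -1.3]
opening: 0.675
```

Run:
```python
from chk import *
s=env.state(); p=shot("wrist","w21.png"); print(s["opening"]*95,s["tcp_rot"],s["ft_force"])
plan(501.5,202.5,54,.227+np.pi)
cv2.imwrite('pics/w21z.png',cv2.resize(p["image"][100:300,220:420,::-1],None,fx=3,fy=3,interpolation=2))
```

```text
64.13677457166244 [-3.11807289  0.0415032  -2.91614053] [ 1.42288376  0.84389576 -1.25190988]
pos [501.2 202.2  73.7] yaw -2.916 tool shift [ 0.4  0.7 19.7] roll(world yaw change 0.002 => tool z roll -0.002) n 1 per row [ 0.4  0.7 19.7] -0.0016
```

View pics/w21z.png

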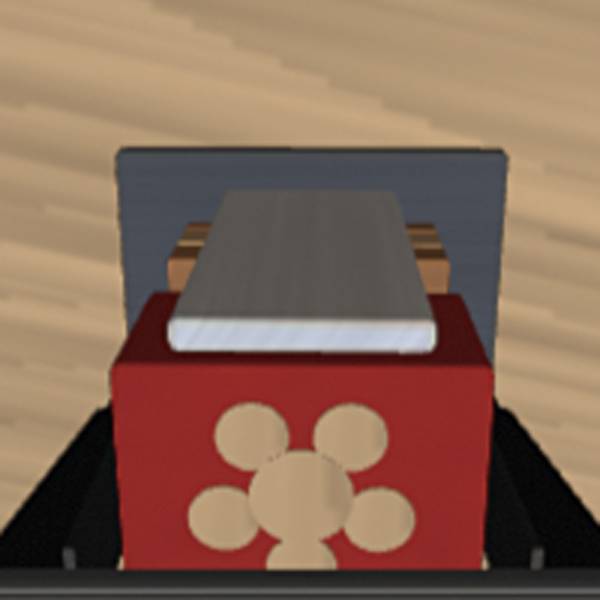

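{"method": "send_rows", "body": {
  "plan": "0.6 0.5 11 0 55; 0.3 0.1 2 0 55"
}}

```text
t: 21.0
eef_pos: [500.7, 202.4, 59.8]
tcp_rot: [-3.118, 0.038, -2.916]
ft_force: [-0.1, -0.7, -0.5]
opening: 0.678
```

{"method": "send_rows", "body": {
  "plan": "0.2 0 2 0 55"
}}

```text
t: 21.1
eef_pos: [500.8, 202.4, 57.8]
tcp_rot: [-3.118, 0.038, -2.916]
ft_force: [-0.3, 0.8, -0.7]
opening: 0.675
```

{"method": "send_rows", "body": {
  "plan": "0 0 2 0 55"
}}

```text
t: 21.2
eef_pos: [501.0, 202.4, 55.9]
tcp_rot: [-3.118, 0.038, -2.916]
ft_force: [-0.1, 0.4, -1.1]
opening: 0.677
```

{"method": "send_rows", "body": {
  "plan": "0 0 1.2 0 55"
}}

```text
t: 21.3
eef_pos: [501.2, 202.4, 54.9]
tcp_rot: [-3.118, 0.039, -2.916]
ft_force: [0.2, 0.9, -0.4]
opening: 0.67
```

{"method": "send_rows", "body": {
  "plan": "0 0 1 0 55"
}}

```text
t: 21.4
eef_pos: [501.4, 202.4, 54.1]
tcp_rot: [-3.118, 0.039, -2.916]
ft_force: [0.6, -0.0, -1.2]
opening: 0.675
```

{"method": "send_rows", "body": {
  "plan": "0 0 1 0 55"
}}

```text
t: 21.5
eef_pos: [501.7, 202.5, 53.7]
tcp_rot: [-3.118, 0.04, -2.916]
ft_force: [-5.4, -1.7, 17.5]
opening: 0.676
```

{"method": "send_rows", "body": {
  "plan": "0 0 0 0 75; 0 0 0 0 75; 0 0 0 0 85; 0 0 0 0 85"
}}

```text
t: 21.9
eef_pos: [502.3, 202.6, 54.6]
tcp_rot: [-3.118, 0.042, -2.916]
ft_force: [0.1, -0.0, 0.0]
opening: 0.875
```

Run:
```python
from chk import *
s=env.state(); p=shot("wrist","w22.png"); print(s["opening"]*95,s["eef_pos"],s["tcp_rot"],s["ft_force"])
cv2.imwrite('pics/w22z.png',cv2.resize(p["image"][100:300,220:420,::-1],None,fx=3,fy=3,interpolation=2))
```

```text
83.08778785536502 [502.25461869 202.6309793   54.57315035] [-3.11798937  0.0418401  -2.91600621] [ 0.10943418 -0.04384969  0.02514033]
```

View pics/w22z.png

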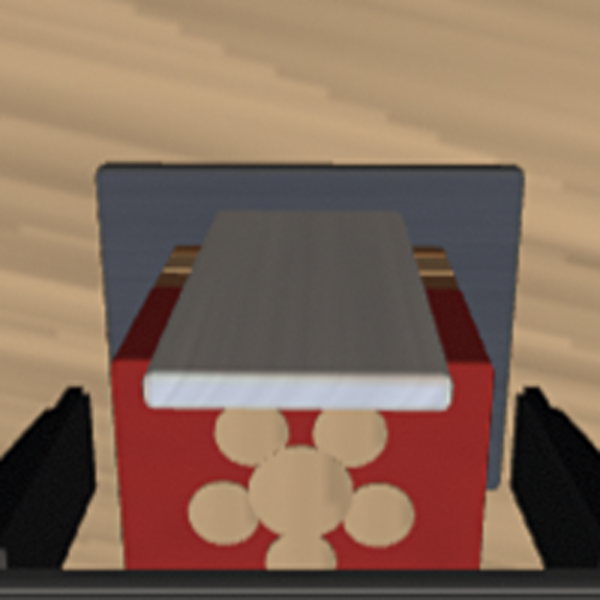

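{"method": "send_rows", "body": {
  "plan": "0 0 -15 0 85; -0.5 0 -35 0 85; 0 0 -45 0 85; 0 0 -45 0 85; 0 0 -50 0 95; 0 0 -50 0 95; 0 0 -35 0 95"
}}

```text
t: 22.65
eef_pos: [488.3, 206.0, 332.0]
tcp_rot: [-3.118, 0.031, -2.916]
ft_force: [0.3, -0.3, 0.2]
opening: 0.996
```

Run:
```python
from h import *
s=env.state(); p=shot("wrist","w23.png"); print(s["opening"]*95,s["eef_pos"],s["tcp_rot"],s["joints"])
plan(628,-15,330)
```

```text
94.641802974937 [488.2681125  205.9544112  331.97887212] [-3.11771123  0.03062103 -2.91646061] [ 0.2877851   0.23925366  1.63288896 -0.02722343  1.24049768 -1.49932068]
pos [489.5 206.5 337.1] yaw -2.916 tool shift [ -85.2 -246.5   16.1] roll(world yaw change 0.000 => tool z roll 0.000) n 6 per row [-14.2 -41.1   2.7] 0.0
```

View pics/w23.png

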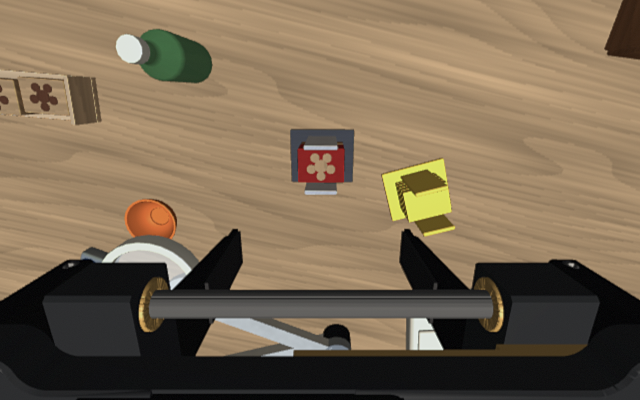

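{"method": "send_rows", "body": {
  "plan": "-14 -41 0 0 95; -14 -41 0 0 95; -14 -41 0 0 95; -14 -41 0 0 95; -14 -41 0 0 95; -13 -38 0 0 95; 0 0 0 0 95"
}}

```text
t: 23.4
eef_pos: [628.9, -18.9, 347.8]
tcp_rot: [-3.118, 0.043, -2.912]
ft_force: [-0.8, 0.2, -1.1]
opening: 1.002
```

Run:
```python
from h import *
s=env.state(); p=shot("wrist","w24.png"); print(s["opening"]*95,s["eef_pos"],s["tcp_rot"],s["joints"])
plan(628,-15,330)
for q in [(628,-15,269),(630,-16,269)]: print(proj(p,q))
```

```text
95.18864324382062 [628.92327149 -18.91612115 347.83544514] [-3.11841214  0.04316166 -2.91155189] [-0.13222076  0.38052119  1.38585872 -0.00658215  1.32664653 -1.93112151]
pos [628.  -17.3 347.8] yaw -2.911 tool shift [ 0.2  2.7 17.8] roll(world yaw change 0.000 => tool z roll 0.000) n 1 per row [ 0.2  2.7 17.8] 0.0
[327.94332053 199.05674997]
[326.2175978 200.9817732]
```

View pics/w24.png

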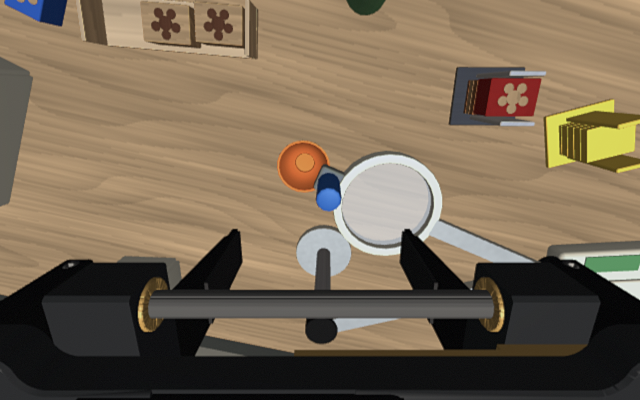

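Run:
```python
from h import *
p=shot("wrist")
print("foot",atz(p,324,251,18),"posttop",atz(p,321,330,219),"lens",atz(p,391,203,219), "grip",atz(p,328.5,200,269))
plan(628.5,-15.5,229)
for z,q in [(79.6,(514,97))]: print("mould",atz(p,*q,z))
```

```text
foot [812.72360572  24.22445571  18.        ] posttop [805.8165207   21.48654053 219.        ] lens [633.72182362  53.32759201 219.        ] grip [627.69315915 -12.66075894 269.        ]
pos [627.3 -15.8 348.1] yaw -2.91 tool shift [  3.9   2.7 119.1] roll(world yaw change 0.000 => tool z roll 0.000) n 3 per row [ 1.3  0.9 39.7] 0.0
mould [498.34122404 205.62911201  79.6       ]
```

{"method": "send_rows", "body": {
  "plan": "1 2 40 0 95; 1 2 40 0 95; 1 0.5 30 0 95; 0 0 6 0 95"
}}

```text
t: 23.9
eef_pos: [627.5, -9.1, 230.8]
tcp_rot: [-3.119, 0.047, -2.906]
ft_force: [-0.1, 0.1, 0.1]
opening: 0.998
```

Run:
```python
from h import *
s=env.state(); p=shot("wrist","w25.png"); print(s["opening"]*95,s["eef_pos"],s["tcp_rot"],s["ft_force"])
plan(628,-14.5,229)
```

```text
94.83765076242709 [627.48399551  -9.10524433 230.81050896] [-3.11852027  0.04727953 -2.90602949] [-0.06891267  0.05172217  0.12650464]
pos [627.9  -9.1 231.6] yaw -2.906 tool shift [ 1.3 -5.2  2.7] roll(world yaw change 0.000 => tool z roll 0.000) n 1 per row [ 1.3 -5.2  2.7] 0.0
```

View pics/w25.png

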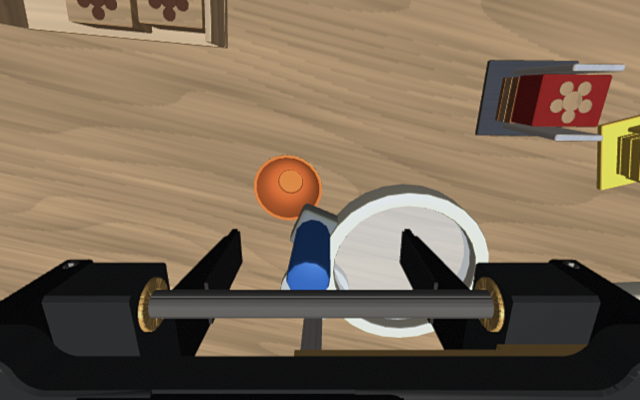

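Shift −5 in y, then close.

{"method": "send_rows", "body": {
  "plan": "1 -5 3 0 40; 0.3 0 0 0 10; 0.3 0 0.5 0 10; 0.3 0 0.5 0 10; 0 0 0.5 0 10; 0 0 0.5 0 10; 0 0 0 0 10; 0 0 0 0 10"
}}

```text
t: 24.75
eef_pos: [629.1, -14.0, 233.2]
tcp_rot: [-3.115, 0.057, -2.904]
ft_force: [-0.3, -1.1, -0.0]
opening: 0.383
```

{"method": "send_rows", "body": {
  "plan": "0 0 1 0 10; 0 0 0 0 10"
}}

```text
t: 24.95
eef_pos: [629.2, -14.1, 232.0]
tcp_rot: [-3.115, 0.057, -2.905]
ft_force: [-0.1, -1.3, -1.1]
opening: 0.231
```

Run:
```python
from h import *
s=env.state(); p=shot("wrist","w26.png"); print(s["opening"]*95,s["eef_pos"],s["tcp_rot"],s["ft_force"])
plan(440,180,229)
```

```text
21.9902457417484 [629.20119545 -14.08990085 232.01454461] [-3.11498117  0.05670648 -2.90459882] [-0.10128355 -1.27826335 -1.05156178]
pos [629.2 -14.  232. ] yaw -2.905 tool shift [138.3 232.8 -11. ] roll(world yaw change 0.000 => tool z roll 0.000) n 6 per row [23.1 38.8 -1.8] 0.0
```

View pics/w26.png

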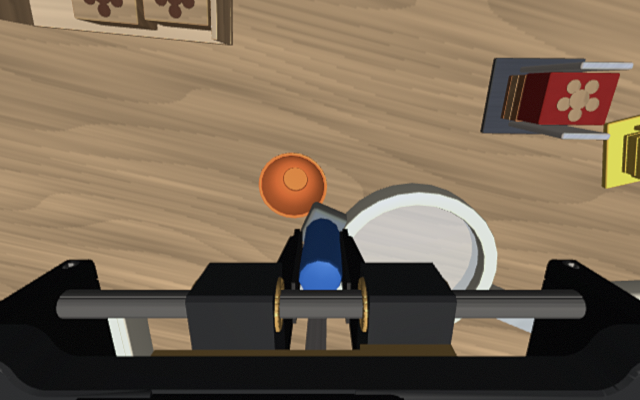

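{"method": "send_rows", "body": {
  "plan": "7 11.7 -0.5 0 10; 7 11.7 -0.5 0 10; 7 11.7 -0.5 0 10; 7 11.7 -0.5 0 10; 7 11.7 -0.5 0 10; 7 11.7 -0.5 0 10; 7 11.7 -0.5 0 10; 7 11.7 -0.5 0 10"
}}

```text
t: 25.8
eef_pos: [551.5, 65.0, 231.7]
tcp_rot: [-3.112, 0.064, -2.911]
ft_force: [1.2, -3.6, 4.8]
opening: 0.23
```

Run:
```python
from h import *
s=env.state(); p=shot("wrist","w27.png"); print(s["opening"]*95,s["eef_pos"],s["tcp_rot"],s["ft_force"])
plan(440,180,231)
```

```text
21.82176588071698 [551.54506076  65.02811736 231.73984794] [-3.11164547  0.06358588 -2.91083163] [ 1.18582423 -3.58689663  4.78521888]
pos [550.2  66.4 231.7] yaw -2.91 tool shift [ 81.1 135.7  -8.3] roll(world yaw change 0.000 => tool z roll 0.000) n 4 per row [20.3 33.9 -2.1] 0.0
```

View pics/w27.png

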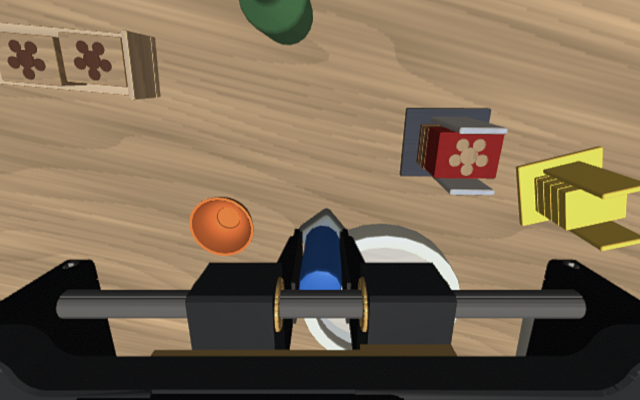

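{"method": "send_rows", "body": {
  "plan": "7.2 12 -0.7 0 10; 7.2 12 -0.7 0 10; 7.2 12 -0.7 0 10; 7.2 12 -0.7 0 10; 7.2 12 -0.7 0 10; 7.2 12 -0.7 0 10; 7.2 12 -0.7 0 10; 7.2 12 -0.7 0 10"
}}

```text
t: 26.65
eef_pos: [468.2, 154.1, 231.6]
tcp_rot: [-3.113, 0.07, -2.91]
ft_force: [4.8, -0.7, 2.6]
opening: 0.227
```

Run:
```python
from h import *
s=env.state(); print(s["opening"]*95,s["eef_pos"],s["tcp_rot"],s["ft_force"])
plan(440,180,231)
```

```text
21.61159114429722 [468.23593664 154.10896315 231.57743654] [-3.1133025   0.06950904 -2.90966282] [ 4.79756731 -0.65290181  2.60817813]
pos [468.2 154.1 231.6] yaw -2.91 tool shift [21.5 31.6 -1.8] roll(world yaw change 0.000 => tool z roll 0.000) n 1 per row [21.5 31.6 -1.8] 0.0
```

{"method": "send_rows", "body": {
  "plan": "7 10.5 -0.7 0 10; 7 10.5 -0.6 0 10; 5 7 -0.5 0 10; 0 1 0 0 10"
}}

```text
t: 27.05
eef_pos: [439.9, 181.3, 231.4]
tcp_rot: [-3.113, 0.071, -2.907]
ft_force: [1.9, -2.5, 3.3]
opening: 0.228
```

Run:
```python
from h import *
s=env.state(); p=shot("wrist","w28.png"); print(s["opening"]*95,s["eef_pos"],s["tcp_rot"],s["ft_force"])
plan(440,180,231)
p=shot("side","s28.png");cv2.imwrite('pics/s28z.png',cv2.resize(p["image"][130:280,200:420,::-1],None,fx=3.5,fy=3.5))
```

```text
21.687482070528812 [439.87098868 181.28046326 231.44161921] [-3.11268423  0.07051928 -2.90719625] [ 1.87130494 -2.45126113  3.32254045]
pos [440.  181.2 231.4] yaw -2.907 tool shift [ 0.3 -1.1  0.4] roll(world yaw change 0.000 => tool z roll 0.000) n 1 per row [ 0.3 -1.1  0.4] 0.0
```

View pics/w28.png

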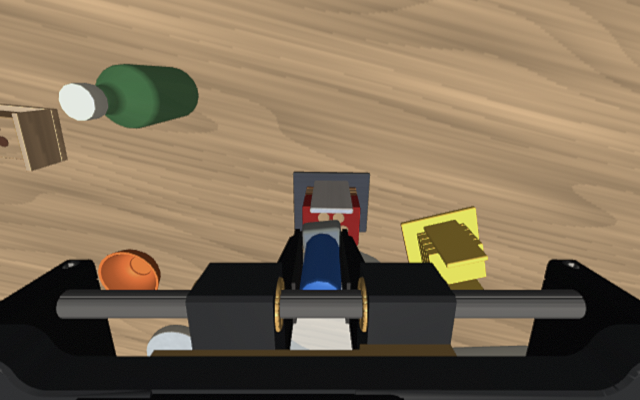

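View pics/s28z.png

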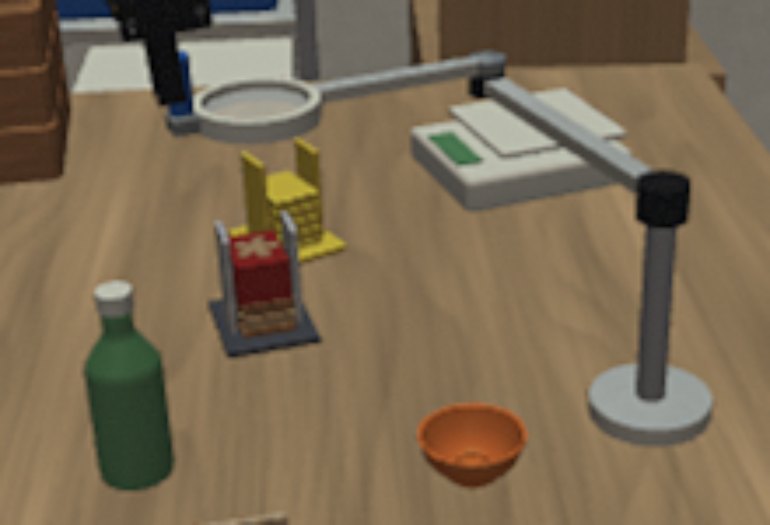

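{"method": "send_rows", "body": {
  "plan": "0 0 0 0 60; 0 0 0 0 60; 0 0 0 0 60; 0 0 0 0 60; -2 0 -35 0 60; -2 0 -35 0 60; -1 0 -35 0 60; 0 0 0 0 95"
}}

```text
t: 27.95
eef_pos: [435.5, 181.6, 336.9]
tcp_rot: [-3.111, 0.057, -2.908]
ft_force: [0.5, -0.2, -0.9]
opening: 0.675
```

Run:
```python
from h import *
s=env.state(); p=shot("wrist","w29.png"); print(s["opening"]*95,s["eef_pos"],s["tcp_rot"],s["ft_force"])
plan(540,200,380)
```

```text
64.14686606061339 [435.46433217 181.61814364 336.85553176] [-3.11138459  0.05662505 -2.90776985] [ 0.54765826 -0.21482813 -0.89713758]
pos [434.8 181.4 334.7] yaw -2.908 tool shift [-108.9   -7.4  -39.3] roll(world yaw change 0.000 => tool z roll 0.000) n 3 per row [-36.3  -2.5 -13.1] 0.0
```

View pics/w29.png

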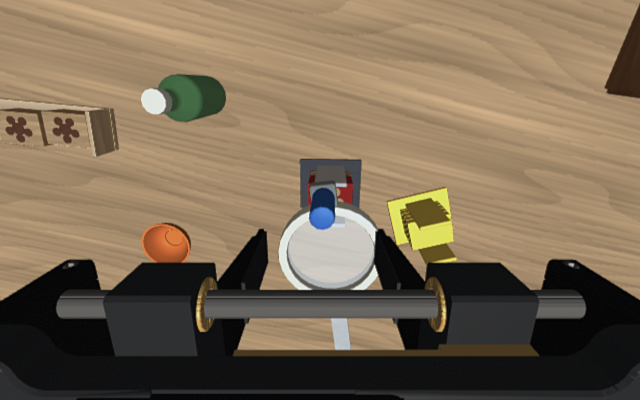

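{"method": "send_rows", "body": {
  "plan": "-36 -2 -15 0 95; -36 -2 -15 0 95; -36 -2 -15 0 95; 0 0 0 0 95"
}}

```text
t: 28.4
eef_pos: [539.9, 200.9, 381.9]
tcp_rot: [-3.111, 0.046, -2.908]
ft_force: [-1.5, 0.4, -0.8]
opening: 0.985
```

Run:
```python
from h import *
s=env.state(); p=shot("wrist","w30.png"); print(s["eef_pos"],s["tcp_rot"])
cv2.imwrite('pics/w30z.png',cv2.resize(p["image"][70:250,230:430,::-1],None,fx=3,fy=3,interpolation=2))
```

```text
[539.88566916 200.94690752 381.87239705] [-3.11073329  0.0456736  -2.90783532]
```

View pics/w30z.png

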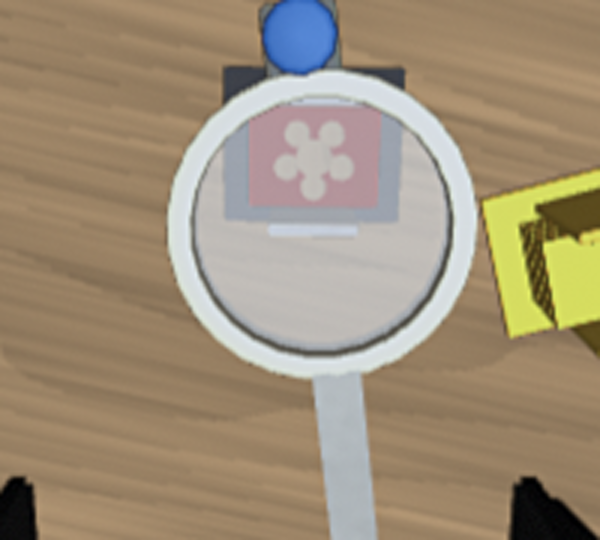

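Run:
```python
from h import *
p=shot("wrist")
px=lambda u,v:(230+(u+.5)/3-.5,70+(v+.5)/3-.5)
L=atz(p,*px(322,224),217); M=atz(p,*px(314,157),79.6); G=atz(p,*px(299,38),269)
print(L,M,G,np.linalg.norm(L-M),np.linalg.norm((L-M)[:2]),np.linalg.norm((L-G)[:2]))
c,s=np.cos(.226),np.sin(.226); d=M[:2]-np.array([501.3,202.4]); print("mould in stand",c*d[0]+s*d[1],-s*d[0]+c*d[1])
# world rect of mould corners via pink
for q in [(249,106),(381,106),(379,209),(249,207)]:
    w=atz(p,*px(*q),79.6)[:2]-np.array([501.3,202.4]); print(np.round([c*w[0]+s*w[1],-s*w[0]+c*w[1]],1))
for q in [(268,237),(358,237),(268,225),(358,225)]:
    w=atz(p,*px(*q),102)[:2]-np.array([501.3,202.4]); print("guide",np.round([c*w[0]+s*w[1],-s*w[0]+c*w[1]],1))
```

```text
[505.17900714 205.24206964 217.        ] [497.13599773 201.79652948  79.6       ] [447.92811727 183.05499726 269.        ] 137.6783270792928 8.749956991479527 61.399760355931306
mould in stand -4.1933401340627645 0.3449494020949302
[-27.8 -31.3]
[-28.3  31.8]
[20.6 33. ]
[ 20.4 -31.4]
guide [ 31.  -21.1]
guide [30.5 21.8]
guide [ 25.3 -21.1]
guide [24.8 21.5]
```

{"method": "send_rows", "body": {
  "plan": "3 -45 0 0 95; 3 -45 0 0 95; 3 -45 0 0 95; 3 -45 0 0 95; 3 -45 0 0 95; 3 -45 0 0 95; 3 -45 0 0 95; 0 0 0 0 95"
}}

```text
t: 29.3
eef_pos: [581.2, -119.2, 379.8]
tcp_rot: [-3.116, 0.028, -2.902]
ft_force: [-1.5, 0.3, -0.5]
opening: 0.998
```

Run:
```python
from h import *
s=env.state(); p=shot("top","t31.png"); print(s["t"],s["eef_pos"],s["ft_force"])
cv2.imwrite('pics/t31z.png',cv2.resize(p["image"][120:290,170:350,::-1],None,fx=3.5,fy=3.5,interpolation=2))
p=shot("side","s31.png");cv2.imwrite('pics/s31z.png',cv2.resize(p["image"][120:390,200:420,::-1],None,fx=2.2,fy=2.2,interpolation=2))
```

```text
29.3 [ 581.16634178 -119.24959333  379.77194447] [-1.54443998  0.3165769  -0.52221317]
```

View pics/t31z.png

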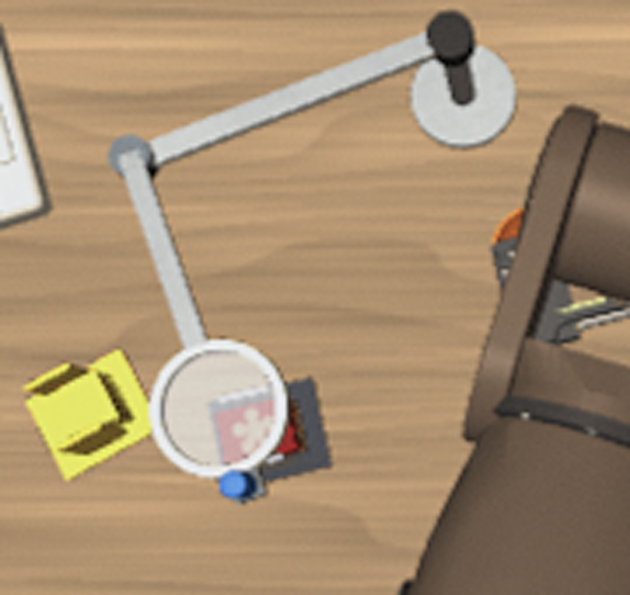

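View pics/s31z.png

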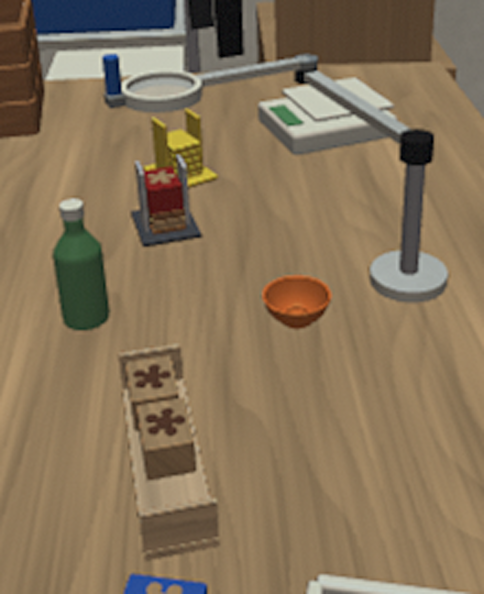

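Run:
```python
from h import *
p=shot("top"); s=shot("side")
px=lambda u,v:(170+(u+.5)/3.5-.5,120+(v+.5)/3.5-.5)
L=atz(p,*px(219,408),217); M=atz(p,*px(251,427),79.6); print("top",L,M,np.linalg.norm((L-M)[:2]))
px=lambda u,v:(200+(u+.5)/2.2-.5,120+(v+.5)/2.2-.5)
L=atz(s,*px(162,89),218); M=atz(s,*px(162,177),79.6); print("side",L,M,np.linalg.norm((L-M)[:2]))
```

```text
top [508.23431565 203.43890164 217.        ] [501.15342409 203.72509496  79.6       ] 7.086672836333769
side [509.9775005  185.13561556 218.        ] [499.3468295  200.95913953  79.6       ] 19.06292413910336
```

Run:
```python
from h import *
s=shot("side")
cv2.imwrite('pics/s32z.png',cv2.resize(s["image"][140:230,235:305,::-1],None,fx=6.5,fy=6.5,interpolation=2))
from scipy.optimize import least_squares
# predicted outlines for candidate lens centres
im=cv2.resize(s["image"][140:230,235:305,::-1],None,fx=6.5,fy=6.5,interpolation=2)
for (x,y),col in [((505,203),(0,0,255)),((507,190),(255,0,0))]:
    for z in (219,199):
        P=[((proj(s,(x+55*np.cos(a),y+55*np.sin(a),z))-(235,140))+.5)*6.5-.5 for a in np.linspace(0,6.283,80)]
        cv2.polylines(im,[np.array(P,np.int32)],True,col,1)
cv2.imwrite('pics/s32o.png',im)
```

```text
(no output)
```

View pics/s32o.png

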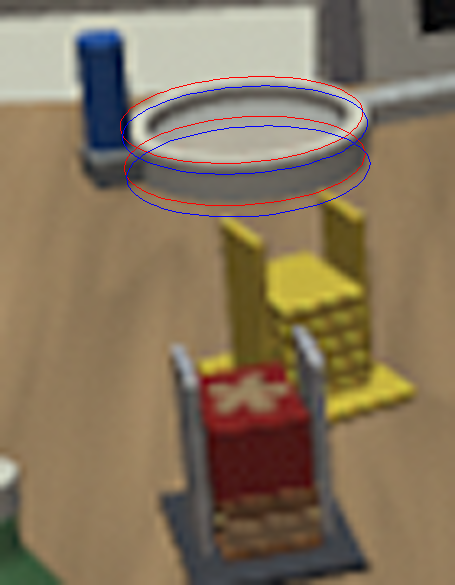

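Run:
```python
from h import *
s=env.state(); print(s["t"],s["qvel"].round(4),s["ft_force"])
print(job_done())
```

```text
29.55 [ 0.0081  0.0002 -0.0085 -0.0018  0.0026 -0.0026] [-0.76417771  0.36740681 -0.29685728]
the job is handed in; nothing more can be done
None
```

The job is handed in at about 29.6 s of the 72 s allowed; no verdict was reported.

I swung the lamp aside by its grip and took the red mould from the rack across its 48 mm width. I set it on the table, took it again across its 64 mm length, and lowered it onto the pile in small steps. The highest wrist force read at contact there was about 17 N. I then released it, swung the lens over it and drew the arm clear.

**Last checks:**
- **Mould:** it stands level on the pile, square to the stand. It is about 1.5 mm off the middle across the guides and under 1 mm along them.
- **Lens:** it is about 7 to 9 mm horizontally from the mould's centre by the top and wrist cameras, against a limit of 20 mm.
- **Bystanders:** the two pale moulds, the bottle and the bowl look unmoved in the last pictures. I did not measure them again.

**What disagreed or went wrong:**
- My first reading from the side camera put the lens about 19 mm off. That view looks along the table at a low angle, so it is weak in depth. Drawing the ring's outline over the side picture agreed with the other two cameras at about 8 mm.
- Setting the mould down on the table on the way pressed harder than I meant, at about 40 N on the wrist reading. That force was on the table, not on the stand or its pile.
- The tool built up a small tilt over many rows, up to about 0.07 rad. This did not show in the mould's final position.

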